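# Lock the hotplate fixture with a linchpin

### The arm

A 6-joint arm with a two-finger parallel gripper is mounted at the origin on the work surface. World frame = base frame: x ahead of the robot, y to its left, z up, the work surface at z = 0. Lengths are in m, angles in rad, forces in N, time in s.
With the tool pointing down it reaches from about 0.3 to 0.775 m from the base axis. Payload 14.6 kg.
Tool frame: the origin (TCP) lies on the centre line of the jaws, within the pads' length; the fingertips stand 14 mm ahead of it and the grasp point (between the pads) lies 5 mm behind it (env.tip_reach is the distance from the TCP to the fingertips, in m); x points along the fingers, y is the direction in which the jaws open and shut, and the axes are right-handed (so a half turn about x gives the same grasp; the last joint's range is limited). The gripper opens to 85 mm and grips with 20 to 120 N. Pads are 22 mm wide; open, the fingers measure 114 mm over their backs; the gripper's body (76 mm by 85 mm) begins 54 mm behind the grasp point. The pads swing forward as they close: fully open they stand 13 mm farther back than shut.
Start: joints at [-1.208, 0.3, 1.521, -0, 1.321, -0.067], TCP at [0.229, -0.5, 0.245] pointing down, gripper open.
Joint ranges: [-3.03, 3.03], [-0.79, 2.21], [0.23, 2.52], [-1.04, 4.18], [0, 3.07], [-2.55, 2.55]. Speed limits (rad/s): [2.22, 2.22, 2.57, 3.14, 3.14, 3.14].

### API

Orientations are given as a 3x3 rotation matrix whose columns are the frame's x, y, z axes.
In Python, from bench import env, eyes, ticket gives the robot as it stands. The module is installed in compiled form; this text tells all that it offers.
- The arm moves only by the shell command python3 -m jog 'ROWS' [OPENING] [FORCE]. ROWS is JSON, a list of rows, each an object with "slide": the shift along the tool's x, y, z in cm, a list of three; "delta_rot": the turn, a rotation vector about the tool's x, y, z in rad, a list of three. A call has exactly 10 rows; each row is the pose to reach, as a shift and turn from the pose commanded when the call began, along the tool's axes at that moment; what a row does not reach only later rows make up. A row lasts 1/10 s, in which the tool goes at most 50 mm and 8.59 degrees, less where a joint would pass 70% of its speed; a pose out of reach is approached as far as the arm can. A call with a gripper value outside its range is refused whole. OPENING is the gripper command: -1 is fully open, 1 is shut, values between are in proportion, set as the call begins (- or left out, the last holds). The fingers move at their own pace and stop on an object; FORCE is the grip in N (left out, the last holds). Time passes only in rows, so rows that repeat a pose let the fingers close, or fill a call up. It gives the time, the measured TCP pose, the force and the opening at its end, in the units of the state.
- env.sense(): the state, without advancing time (a new reading comes with each control period).
- eyes.snapshot(name): name is "scene" or "top"; returns the picture (384x512x3 uint8, red, green, blue); there is no depth.
- eyes.camera_model(name): a dict with "fovy" (degrees; the focal length in pixels is half the picture's height over the tangent of half this angle, whatever the lens; pixels are square), "cx", "cy" (the principal point, pixels), "distortion" ([k1, k2, p1, p2, k3] as OpenCV has them; the pictures are not rectified), "extrinsics" (4x4, takes a point from world to camera coordinates). Camera axes: x right, y down, z forward; pixel columns grow to the right and rows downward; lengths in m; the calibration is good to about 2 mm. A picture is of the moment at which its call begins. camera_model takes no time and is no camera call.
- ticket.hand_in(): hands the job in, once; it reports no verdict.
Trained networks look in the newest picture that a camera, given by its name, has taken for a name from the list of things; names that differ only in an ending like _2 or _b are one class to them, and where a whole thing is asked for, a point or a joint stands for the part that bears it (a point fixed in the world has none). Each returns a list of dicts, best first, with "confidence" (0 to 1); they miss things now and then, are a little off and sometimes report something else, mostly with a low value. They report only what shows in the picture. A call takes as long as a camera call. They do not tell look-alikes from the thing itself.
- eyes.look_for(camera, name): "uv" ([column, row] in pixels, amid what is visible of it).
- eyes.masks_of(camera, name): "mask" (384x512 bool, what is visible of it) and "uv" ([column, row] in pixels, amid what is visible of it).
- eyes.landmark_of(camera, name): "uv" ([column, row] in pixels: a listed point, or the origin of a listed thing).
The state is a dict: "clock": time; "joints": joint angles; "joint_vel": joint speeds; "tau": joint torques, N m; "eef_pos": TCP position; "orientation": TCP orientation; "wrist_force": force on the tool from outside, world axes, zero at the start; "ft_torque": the same for the moment, N m; "grip_width": opening from 0.0 (shut) to 1.0 (fully open).
Only numpy, scipy, OpenCV 4.12 (cv2) and the standard library are available. Lean on these libraries where they do the work, as an engineer would, in place of code of your own. Each camera call takes 0.05 s, during which the arm holds its last target.

### The job

Lock the fixture plate onto its carrier: take the linchpin with the wire ring from the bench, push it through the cross-hole of the free stud (from the bench's right, towards the buffer) until its head is fully home against the stud, then swing its ring over the top of the stud and down until it lies level around the stud, and let go. Push by feel and do not force it: the pin slides stiffly and the carrier only leans on a soft buffer, which must give no more than a few millimetres. Leave everything else where it is.

Things in the scene. Friction and masses are not known exactly. Their poses are not given: they have to be found in the camera images.
- linchpin: steel linchpin: square block head 20 x 20 x 42 mm, round shank 12 mm thick, 32 mm long, on its front face (the shoulder), and a hinged wire ring. Origin: centre of the shoulder; x along the shank to the tip (head x = -42 to 0 mm), y across, z to the ring's open side. Starts on the bench on a flat of its head, ring up, axis level 10 mm above the bench, shank touching nothing. About 0.11 kg.
- pin_grip (a point): the place to grip the linchpin: on its axis, 24 mm behind the shoulder, across the head's two y sides (20 mm wide), clear of the ring. Axes as the linchpin's.
- pin_tip (a point): end of the linchpin's shank, 32 mm ahead of the shoulder; the last 10 mm taper from 12 to 6 mm.
- ring (a joint): angle (rad) of the linchpin's D-shaped wire ring (wire 4 mm thick, ring 38 mm wide outside, 30 mm inside). Hinge: across the head, 5 mm behind the shoulder, on the pin's axis. 0 = shut, lying level along the shank; 1.57 = standing straight up from the pin. Starts at 1.0 to 1.4, opens to 1.7. The hinge is stiff (1 N at the ring's end): the ring stays where it is left.
- ring_end (a point): middle of the far end of the ring's wire, 43 mm from the hinge; with the ring shut it is 6 mm beyond the pin's tip. With the pin home, shut fingers moved forward over the head and the stud's top push the ring over, then press its end down, just beyond the pin's tip, to the height of the hole.
- hole (a point): centre of the mouth of the free stud's cross-hole, on the stud's flat facing right (-y), 100 mm above the bench, 28 mm above the black fixture plate. Axes as the conveyor's: y goes level into the hole, z up. Bore 14 mm wide, 18 mm through. Of the two steel studs along the robot's side of the carrier the free one is the right one; the left one has its pin and ring already and shows the finished state.
- stud_top (a point): top centre of the free stud, 16 mm above the hole's axis; there the stud is 24 mm wide, 18 mm thick. A spring plunger inside the bore grips the shank: almost free until some 15 mm are in, then the push rises to 7 to 11 N and stays so until the shoulder meets the flat, then rises more. The hotplate base starts 70 mm beyond the stud (36 mm above the plate, its feet 60 mm).
- carrier (a joint): travel (m) of the carrier along the conveyor's +y into its buffer. 0 = at rest. It starts to give at a push of 4 N, then 2 N per mm, and springs back; 6 mm (16 N) is the most it may be pushed.
- conveyor: low roller conveyor, 620 mm along its y, 400 mm across, side rails 58 mm high, with the aluminium carrier (340 x 300 mm), black fixture plate, white upside-down hotplate base and two studs on it. Origin: centre of its underside; y along the travel, the way the pin is pushed; x away from the robot; z up.
- clevis_pin: a bystander: plain round headed pin without a ring, steel, standing on its 22 mm head on the bench, 61 mm tall, shank 12 mm. Origin: centre of its underside.
- foot: a bystander: grey plastic appliance foot standing on the bench, flange 34 mm across, 32 mm tall. Origin: centre of its underside.
- collar: a bystander: loose steel shaft collar, 26 mm across, 12 mm tall, lying on the fixture plate between the two studs. Origin: centre of its underside.
- tape_roll: a bystander: brown roll 90 mm across, 24 mm tall, on the bench. Origin: centre of its underside.
- screwdriver: a bystander: screwdriver with a black handle lying on the bench left of the robot.
- wrench: a bystander: steel spanner lying on the bench between the robot and the conveyor.
Things that resemble listed ones, but are neither listed nor needed, are in the scene too. What is shaped like the linchpin but black, turquoise or yellow is not meant.

How it is judged:
By the outcome, as a careful person would: the job done as asked, in the order asked, and still so for the second after the job is handed in, with the robot touching nothing.
It also fails if it takes over 69 s, if anything falls off the work surface, if the arm or the gripper's body presses on something with over 40 N, if the wrist force passes 120 N, or if a joint passes its speed limit or range.

## Working session

There is one attempt and no reset: what is moved stays moved. The work goes in short steps, Python scripts to look and compute and a shell command to move; the robot and the scene stay as the last step left them, time stands still between calls to the robot, and variables do not carry over. Pictures are saved under pics/ and viewed, and the job is handed in when it is done.

```bash
mkdir -p pics; ls
python3 - <<'E'
from bench import env, eyes, ticket
import cv2
s=env.sense()
for k,v in s.items(): print(k,v)
print(env.tip_reach)
for c in("scene","top"):
    im=eyes.snapshot(c); cv2.imwrite(f"pics/{c}0.png",im[:,:,::-1]); print(eyes.camera_model(c))
E
```

```text
pics
clock 0.0
joints [-1.20759621e+00  3.00491727e-01  1.52160402e+00 -1.27979534e-05
  1.32070899e+00 -6.65966423e-02]
joint_vel [-0.00039138  0.00036479  0.00057749  0.0009925  -0.00165299  0.00018107]
tau [ 1.50907315e-03 -5.43497300e+01 -3.61790478e+01  1.17318473e-05
  4.05861181e-03 -1.59489105e-05]
eef_pos [ 0.2290927  -0.49976617  0.24470029]
orientation [[-4.42205210e-04  4.16688674e-01 -9.09049148e-01]
 [ 1.12860905e-03 -9.09048450e-01 -4.16688903e-01]
 [-9.99999265e-01 -1.21022310e-03 -6.82926475e-05]]
wrist_force [ 0.3441046   0.76659442 -0.98278468]
ft_torque [0.02916594 0.04529015 0.02599406]
grip_width 1.0008423207375112
0.014
{'fovy': 54.51976836897108, 'cx': 255.21888436007194, 'cy': 190.41840110550075, 'distortion': array([0.01433464, 0.        , 0.        , 0.        , 0.        ]), 'extrinsics': array([[-0.23651198,  0.97142138,  0.02006454,  0.23434041],
       [ 0.69010114,  0.1824841 , -0.70032847, -0.26966544],
       [-0.68397551, -0.15178951, -0.71353868,  1.38303857],
       [ 0.        ,  0.        ,  0.        ,  1.        ]])}
{'fovy': 52.008452626637045, 'cx': 245.75630324772717, 'cy': 199.96511471928557, 'distortion': array([-0.06718546,  0.        ,  0.        ,  0.        ,  0.        ]), 'extrinsics': array([[-0.0157416 , -0.99973171,  0.01699138, -0.0974477 ],
       [-0.99359048,  0.01373792, -0.11220171,  0.56647232],
       [ 0.11193818, -0.01864871, -0.99354017,  1.1093739 ],
       [ 0.        ,  0.        ,  0.        ,  1.        ]])}
```

View pics/scene0.png

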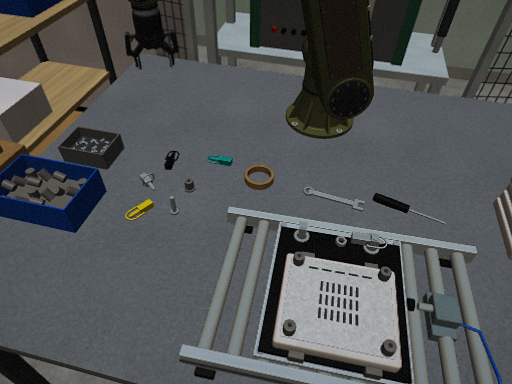

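View pics/top0.png

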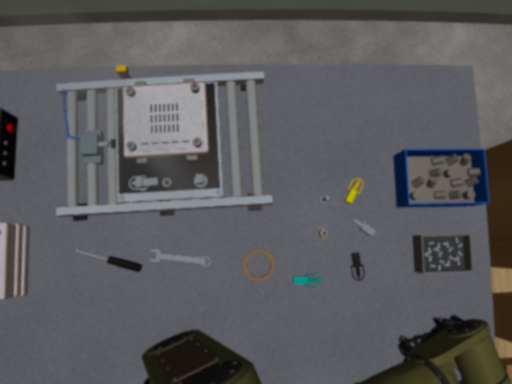

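The steel linchpin is at about (148,180) in the scene view and (365,228) in the top view. The free stud is at about (302,232) scene and (201,181) top. I'll run the networks next, and zoom in.

```bash
cat > h.py <<'E'
import numpy as np, cv2
from bench import env, eyes
def cam(n):
    m=eyes.camera_model(n); f=192/np.tan(np.radians(m['fovy']/2))
    K=np.array([[f,0,m['cx']],[0,f,m['cy']],[0,0,1.]]); return K,np.array(m['distortion']),m['extrinsics']
def proj(n,P):
    K,D,E=cam(n); P=np.atleast_2d(np.array(P,float)); r,_=cv2.Rodrigues(E[:3,:3])
    return cv2.projectPoints(P.reshape(-1,1,3),r,E[:3,3],K,D)[0].reshape(-1,2)
def ray(n,uv):
    K,D,E=cam(n); p=cv2.undistortPoints(np.array([[uv]],float),K,D)[0,0]
    R,t=E[:3,:3],E[:3,3]; return -R.T@t, R.T@np.array([p[0],p[1],1])
def atz(n,uv,z):
    o,d=ray(n,uv); return o+d*(z-o[2])/d[2]
def tri(a,b):
    (o1,d1),(o2,d2)=ray('scene',a),ray('top',b)
    d1/=np.linalg.norm(d1);d2/=np.linalg.norm(d2)
    s=np.linalg.lstsq(np.c_[d1,-d2],o2-o1,rcond=None)[0]
    p,q=o1+s[0]*d1,o2+s[1]*d2; return (p+q)/2,np.linalg.norm(p-q)
def crop(n,c,w,h,sc,fn):
    im=eyes.snapshot(n)[:,:,::-1]; x,y=int(c[0]-w/2),int(c[1]-h/2); x=max(x,0);y=max(y,0)
    cv2.imwrite(fn,cv2.resize(im[y:y+h,x:x+w],None,fx=sc,fy=sc,interpolation=cv2.INTER_CUBIC)); print(fn,'origin',x,y,'scale',sc)
E
python3 - <<'E'
from h import *
np.set_printoptions(precision=4,suppress=True)
crop('scene',(160,185),80,60,10,'pics/s1.png')
crop('top',(360,220),80,60,10,'pics/t1.png')
for c in('scene','top'):
    for n,z in(('linchpin',.01),('pin_grip',.01),('pin_tip',.01),('ring_end',.04),('hole',.1),('stud_top',.116),('conveyor',0)):
        for d in eyes.landmark_of(c,n)[:5]: print(c,n,d['uv'],round(d['confidence'],2),atz(c,d['uv'],z))
E
```

```text
pics/s1.png origin 120 155 scale 10
pics/t1.png origin 320 190 scale 10
scene linchpin [135.3, 211.5] 0.83 [ 0.6007 -0.4363  0.01  ]
scene linchpin [213.6, 160.2] 0.75 [ 0.3394 -0.2954  0.01  ]
scene linchpin [150.0, 183.0] 0.65 [ 0.4867 -0.4454  0.01  ]
scene linchpin [343.2, 307.2] 0.59 [0.7452 0.1447 0.01  ]
scene linchpin [171.4, 159.3] 0.56 [ 0.37   -0.4261  0.01  ]
scene pin_grip [144.3, 204.1] 0.53 [ 0.569  -0.4246  0.01  ]
scene pin_grip [170.7, 160.0] 0.5 [ 0.3737 -0.4269  0.01  ]
scene pin_grip [224.7, 158.1] 0.48 [ 0.3204 -0.2643  0.01  ]
scene pin_grip [142.3, 177.0] 0.46 [ 0.4687 -0.4787  0.01  ]
scene pin_tip [209.2, 160.7] 0.76 [ 0.3453 -0.3082  0.01  ]
scene pin_tip [130.6, 216.7] 0.56 [ 0.6211 -0.44    0.01  ]
scene pin_tip [174.8, 150.5] 0.5 [ 0.3263 -0.4324  0.01  ]
scene pin_tip [151.9, 189.5] 0.45 [ 0.5103 -0.4285  0.01  ]
scene ring_end [129.4, 218.2] 0.62 [ 0.6483 -0.4226  0.04  ]
scene ring_end [172.9, 151.6] 0.5 [ 0.3658 -0.4183  0.04  ]
scene ring_end [208.9, 158.7] 0.42 [ 0.3689 -0.299   0.04  ]
scene ring_end [145.5, 172.6] 0.4 [ 0.4766 -0.4584  0.04  ]
sc
[... 751 characters left out ...]
2  0.01  ]
top pin_tip [356.9, 181.9] 0.76 [ 0.6176 -0.4413  0.01  ]
top pin_tip [358.2, 275.7] 0.72 [ 0.3394 -0.4327  0.01  ]
top pin_tip [319.0, 277.2] 0.51 [ 0.3377 -0.3165  0.01  ]
top pin_tip [352.6, 219.9] 0.46 [ 0.5035 -0.4229  0.01  ]
top ring_end [360.9, 179.7] 0.63 [ 0.6193 -0.4443  0.04  ]
top ring_end [317.9, 280.6] 0.4 [ 0.3308 -0.307   0.04  ]
top ring_end [360.9, 276.8] 0.37 [ 0.3386 -0.4314  0.04  ]
top hole [201.9, 181.2] 0.85 [0.6108 0.0149 0.1   ]
top stud_top [198.6, 180.4] 0.68 [0.6105 0.0223 0.116 ]
top stud_top [366.9, 233.5] 0.65 [ 0.4601 -0.4294  0.116 ]
top conveyor [163.2, 149.2] 0.69 [0.727  0.1414 0.    ]
top conveyor [362.8, 226.3] 0.37 [ 0.4844 -0.456   0.    ]
```

View pics/s1.png

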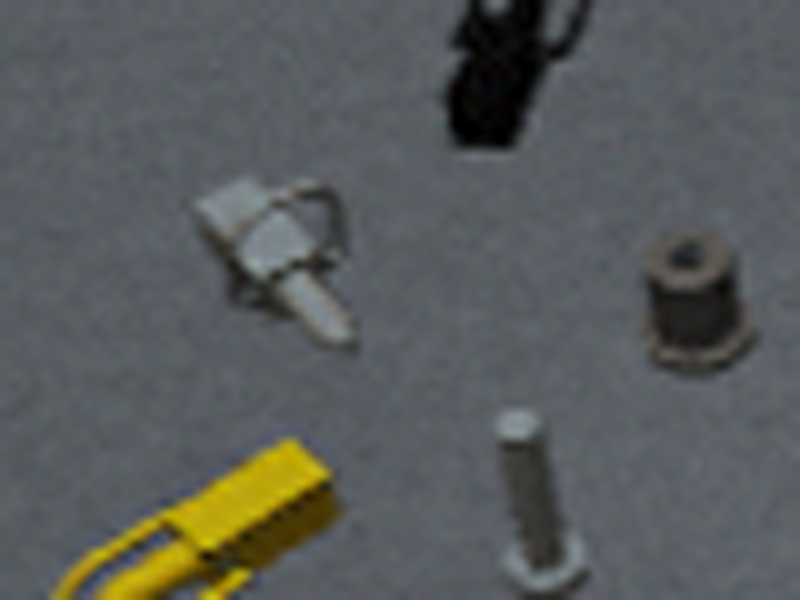

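View pics/t1.png

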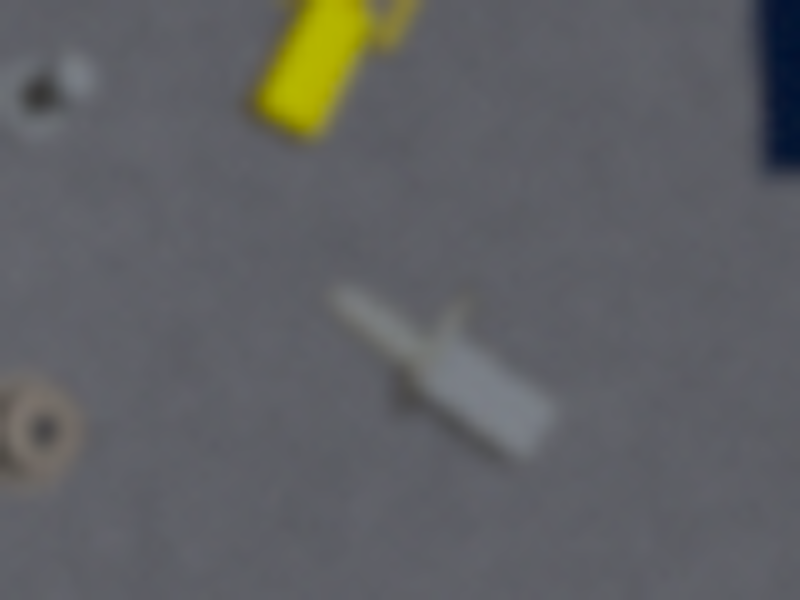

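Run:
```python
from h import *
np.set_printoptions(precision=4,suppress=True)
crop('scene',(330,235),100,60,8,'pics/s2.png')
crop('top',(180,185),100,60,8,'pics/t2.png')
crop('top',(162,145),240,170,3,'pics/t3.png')
best=None
for c,ref in(('scene',(150,183)),('top',(364,226))):
    for d in eyes.masks_of(c,'linchpin'):
        u=d['uv']; print(c,u,d['confidence'],d['mask'].sum())
        if np.hypot(u[0]-ref[0],u[1]-ref[1])<8:
            np.save(f'm_{c}.npy',d['mask'])
            x,y=int(ref[0])-25,int(ref[1])-20
            print('\n'.join(''.join('#' if v else '.' for v in r) for r in d['mask'][y:y+40,x:x+50])); break
```

```text
pics/s2.png origin 280 205 scale 8
pics/t2.png origin 130 155 scale 8
pics/t3.png origin 42 60 scale 3
scene [215.9, 160.2] 0.75 208
scene [172.6, 161.7] 0.74 122
scene [148.0, 182.4] 0.62 154
..................................................
..................................................
..................................................
..................................................
..................................................
..................................................
..................................................
..................................................
..................................................
..................................................
..................................................
.................#####............................
................########..........................
................#########.........................
................#########.........................
................############......................
................#############.....................
.................############...........
[... 2527 characters left out ...]
.............##########..............
...........................#########..............
............................#######...............
..............................####................
..................................................
..................................................
..................................................
..................................................
..................................................
..................................................
..................................................
..................................................
..................................................
..................................................
```

View pics/s2.png

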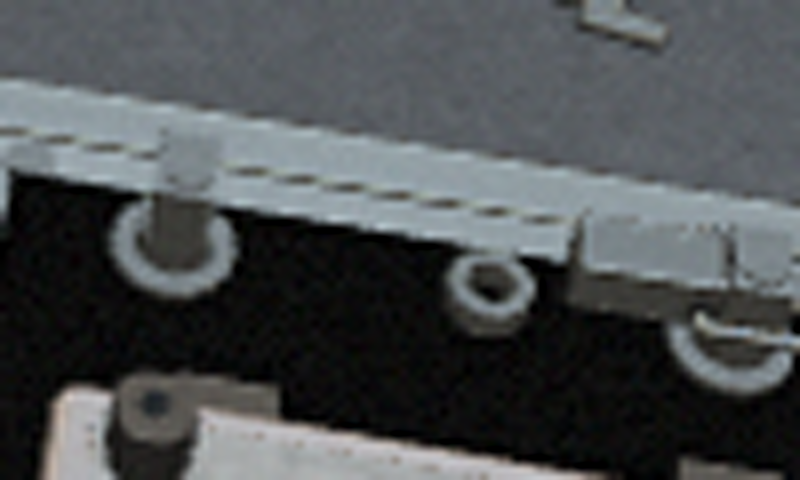

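View pics/t2.png

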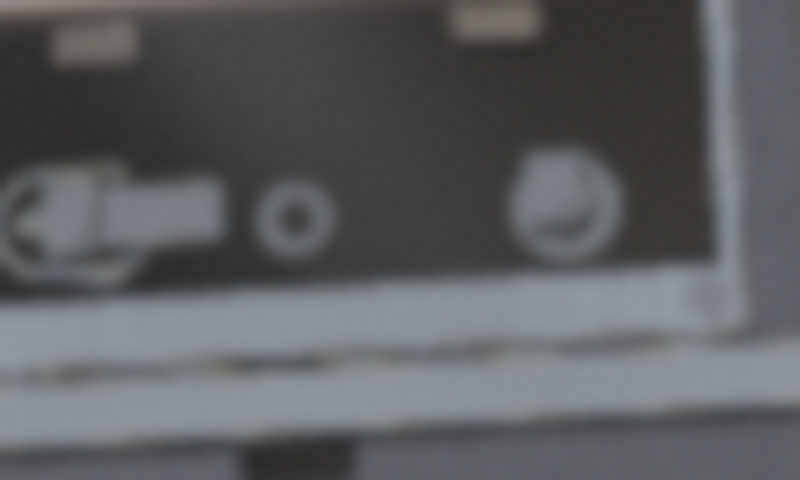

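View pics/t3.png

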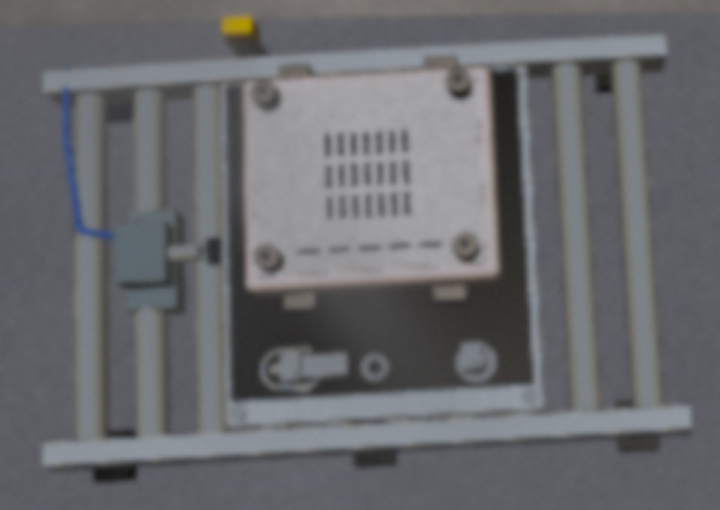

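Run:
```python
from h import *
from scipy.optimize import minimize
np.set_printoptions(precision=4,suppress=True)
z=.058
pts=[(42,446),(42,466),(690,408),(690,428),(43,74),(43,93),(666,36),(666,55)]
W=[atz('top',((a+.5)/3-.5+42,(b+.5)/3-.5+60),z) for a,b in pts]
for w in W: print(w)
for a,b in((0,2),(1,3),(4,6),(5,7)):
    d=W[a]-W[b]; print('len',np.linalg.norm(d),'yaw of y axis deg',np.degrees(np.arctan2(-d[0],d[1])))
c=np.mean(W,0); print('centre',c)
# stud top
f=lambda p,o,s:((p[0]+.5)/s-.5+o[0],(p[1]+.5)/s-.5+o[1])
a=f((190,160),(280,205),8); b=f((557,180),(130,155),8)
print('stud top',a,b,tri(a,b),atz('scene',a,.116),atz('top',b,.116))
a=f((173,245),(280,205),8); b=f((566,205),(130,155),8)
for zz in(.072,.076): print('washer',tri(a,b),atz('scene',a,zz),atz('top',b,zz))
# linchpin fit
def ringpts(th):
    # D ring in (s along,y): half width 17 mid, length 41 to wire mid
    s=[];R=17
    p=[(0,-R),(24,-R)]+[(24+R*np.cos(t),R*np.sin(t)) for t in np.linspace(-np.pi/2,np.pi/2,13)]+[(24,R),(0,R)]
    return np.array([(-5+a*np.cos(th),b,a*np.sin(th)) for a,b in p])/1e3
S=4
def sil(c,p):
    x,y,yaw,th=p; R=np.array([[np.cos(yaw),-np.sin(yaw),0],[np.sin(yaw),np.cos(yaw),0],[0,0,1]])
    T=lambda P:(np.array(P)@R.T)+[x,y,.01]
    m=np.zeros((384*S,512*S),np.uint8)
    def hull(P):
        u=((proj(c,T(P))+.5)*S-.5); cv2.fillConvexPoly(m,np.int32(np.round(cv2.convexHull(np.float32(u))*16)),1,shift=4)
    hull([(a,b,d) for a in(-.042,0) for b in(-.01,.01) for d in(-.01,.01)])
    t=np.linspace(0,2*np.pi,16)
    hull([(a,r*np.cos(q),r*np.sin(q)) for a,r in((0,.006),(.022,.006),(.032,.003)) for q in t])
    u=(proj(c,T(ringpts(th)))+.5)*S-.5
    cv2.polylines(m,[np.int32(np.round(u*16))],False,1,int(round(.004*380/ .9*S/1.1)) ,shift=4)
    return m
M={c:np.kron(np.load(f'm_{c}.npy').astype(np.uint8),np.ones((S,S),np.uint8)) for c in('scene','top')}
def cost(p,full=False):
    v=[]
    for c in M:
        m=sil(c,p); v.append((m&M[c]).sum()/(m|M[c]).sum())
    return v if full else -sum(v)
best=None
for yaw0 in(.4,.6,.8):
  for th in(1.0,1.2,1.4):
    r=minimize(cost,[.488,-.451,yaw0,th],method='Nelder-Mead',options=dict(initial_simplex=np.array([.488,-.451,yaw0,th])+np.array([[0,0,0,0],[.004,0,0,0],[0,.004,0,0],[0,0,.15,0],[0,0,0,.15]]),xatol=1e-4,fatol=1e-4))
    if best is None or r.fun<best.fun: best=r
    print(r.x,r.fun)
print(best.x,cost(best.x,True))
p=best.x
for c in('scene','top'):
    R=np.array([[np.cos(p[2]),-np.sin(p[2]),0],[np.sin(p[2]),np.cos(p[2]),0],[0,0,1]])
    P=lambda q:proj(c,np.array(q)@R.T+[p[0],p[1],.01])
    im=eyes.snapshot(c)[:,:,::-1]; o=(120,155) if c=='scene' else (320,190)
    im=cv2.resize(im[o[1]:o[1]+60,o[0]:o[0]+80],None,fx=10,fy=10,interpolation=cv2.INTER_CUBIC)
    for poly in([(-.042,-.01,.01),(-.042,.01,.01),(0,.01,.01),(0,-.01,.01),(-.042,-.01,.01)],[(0,.006,0),(.022,.006,0),(.032,.003,0),(.032,-.003,0),(.022,-.006,0),(0,-.006,0)],ringpts(p[3])):
        cv2.polylines(im,[np.int32((P(poly)-o+.5)*10)],False,(0,0,255),1)
    cv2.imwrite(f'pics/fit_{c}.png',im)
```

```text
[0.5456 0.4374 0.058 ]
[0.5265 0.4367 0.058 ]
[ 0.5734 -0.1792  0.058 ]
[ 0.5543 -0.1788  0.058 ]
[0.9164 0.4543 0.058 ]
[0.8966 0.4532 0.058 ]
[ 0.9449 -0.1646  0.058 ]
[ 0.925  -0.1641  0.058 ]
len 0.6172548669936883 yaw of y axis deg 2.5821923310765276
len 0.6161126147380364 yaw of y axis deg 2.5874325107758915
len 0.6195836162530397 yaw of y axis deg 2.632396382568922
len 0.617966908933124 yaw of y axis deg 2.6358812609485702
centre [0.7353 0.1369 0.058 ]
stud top (303.3125, 224.5625) (199.1875, 177.0625) (array([0.6194, 0.0218, 0.1169]), np.float64(0.0023929271174152876)) [0.6184 0.023  0.116 ] [0.6196 0.0207 0.116 ]
washer (array([0.6179, 0.022 , 0.0746]), np.float64(0.0006721211137830388)) [0.6158 0.0223 0.072 ] [0.6183 0.022  0.072 ]
washer (array([0.6179, 0.022 , 0.0746]), np.float64(0.0006721211137830388)) [0.6189 0.0224 0.076 ] [0.6177 0.0216 0.076 ]
[ 0.4893 -0.4469  0.9209  1.3152] -1.5459459757977938
[ 0.4895 -0.4469  0.9173  0.9353] -1.5142182918905212
[ 0.4893 -0.4475  0.898   0.9131] -1.511766172096796Traceback (most recent call last):
  File "<stdin>", line 45, in <module>
    res = _minimize_neldermead(fun, x0, args, callback, bounds=bounds,
                               **options)
    fxc = func(xc)
    fx = function(np.copy(x), *(wrapper_args + args))
  File "<stdin>", line 40, in cost
  File "<stdin>", line 33, in sil
  File "h.py", line 7, in proj
    K,D,E=cam(n); P=np.atleast_2d(np.array(P,float)); r,_=cv2.Rodrigues(E[:3,:3])
          ~~~^^^
  File "h.py", line 4, in cam
    m=eyes.camera_model(n); f=192/np.tan(np.radians(m['fovy']/2))
ValueError: time passes only in moves, steps and waits
```

```bash
python3 - <<'E'
import re
s=open('h.py').read()
s=s.replace("def cam(n):\n    m=eyes.camera_model(n)","_c={}\ndef cam(n):\n    if n not in _c: _c[n]=eyes.camera_model(n)\n    m=_c[n]")
open('h.py','w').write(s)
E
cat > fit.py <<'E'
from h import *
from scipy.optimize import minimize
np.set_printoptions(precision=4,suppress=True)
def ringpts(th):
    R=17
    p=[(0,-R),(24,-R)]+[(24+R*np.cos(t),R*np.sin(t)) for t in np.linspace(-np.pi/2,np.pi/2,13)]+[(24,R),(0,R)]
    return np.array([(-5+a*np.cos(th),b,a*np.sin(th)) for a,b in p])/1e3
S=4
def sil(c,p):
    x,y,yaw,th=p; R=np.array([[np.cos(yaw),-np.sin(yaw),0],[np.sin(yaw),np.cos(yaw),0],[0,0,1]])
    T=lambda P:(np.array(P)@R.T)+[x,y,.01]
    m=np.zeros((384*S,512*S),np.uint8)
    def hull(P):
        u=((proj(c,T(P))+.5)*S-.5); cv2.fillConvexPoly(m,np.int32(np.round(cv2.convexHull(np.float32(u))*16)),1,shift=4)
    hull([(a,b,d) for a in(-.042,0) for b in(-.01,.01) for d in(-.01,.01)])
    t=np.linspace(0,2*np.pi,16)
    hull([(a,r*np.cos(q),r*np.sin(q)) for a,r in((0,.006),(.022,.006),(.032,.003)) for q in t])
    u=(proj(c,T(ringpts(th)))+.5)*S-.5
    cv2.polylines(m,[np.int32(np.round(u*16))],False,1,5,shift=4)
    return m
M={c:np.kron(np.load(f'm_{c}.npy').astype(np.uint8),np.ones((S,S),np.uint8)) for c in('scene','top')}
def cost(p,full=False):
    v=[]
    for c in M:
        m=sil(c,p); v.append((m&M[c]).sum()/(m|M[c]).sum())
    return v if full else -sum(v)
best=None
for yaw0 in(.5,.7,.9):
  for th in(1.0,1.3):
    x0=np.array([.488,-.448,yaw0,th])
    r=minimize(cost,x0,method='Nelder-Mead',options=dict(initial_simplex=x0+np.array([[0,0,0,0],[.004,0,0,0],[0,.004,0,0],[0,0,.15,0],[0,0,0,.15]]),xatol=1e-4,fatol=1e-4))
    print(r.x,r.fun)
    if best is None or r.fun<best.fun: best=r
p=best.x; print(p,cost(p,True))
for c in('scene','top'):
    R=np.array([[np.cos(p[2]),-np.sin(p[2]),0],[np.sin(p[2]),np.cos(p[2]),0],[0,0,1]])
    P=lambda q:proj(c,np.array(q)@R.T+[p[0],p[1],.01])
    im=cv2.imread(f'pics/{c}0.png'); o=(120,155) if c=='scene' else (320,190)
    im=cv2.resize(im[o[1]:o[1]+60,o[0]:o[0]+80],None,fx=10,fy=10,interpolation=cv2.INTER_CUBIC)
    for poly in([(-.042,-.01,.01),(-.042,.01,.01),(0,.01,.01),(0,-.01,.01),(-.042,-.01,.01)],[(0,.006,0),(.022,.006,0),(.032,.003,0),(.032,-.003,0),(.022,-.006,0),(0,-.006,0)],ringpts(p[3])):
        cv2.polylines(im,[np.int32((P(poly)-o+.5)*10)],False,(0,0,255),1)
    cv2.imwrite(f'pics/fit_{c}.png',im)
E
python3 fit.py
```

```text
[ 0.4891 -0.4475  0.9093  0.9223] -1.5158432201323988
[ 0.4884 -0.4484  0.9178  1.2227] -1.5338324862380568
[ 0.4895 -0.447   0.9183  1.3278] -1.5470059871988693
[ 0.4888 -0.4482  0.9089  1.2286] -1.5315100212967756
[ 0.4892 -0.4476  0.9163  1.3453] -1.5444527154251961
[ 0.4891 -0.4473  0.9103  1.2857] -1.5415964518901193
[ 0.4895 -0.447   0.9183  1.3278] [np.float64(0.7269725982172334), np.float64(0.820033388981636)]
```

```bash
python3 -c "
import cv2,numpy as np
a=cv2.imread('pics/fit_scene.png');b=cv2.imread('pics/fit_top.png')
cv2.imwrite('pics/fit.png',np.vstack([a[100:400],b[200:500]]))"
```

```text
(no output)
```

View pics/fit.png

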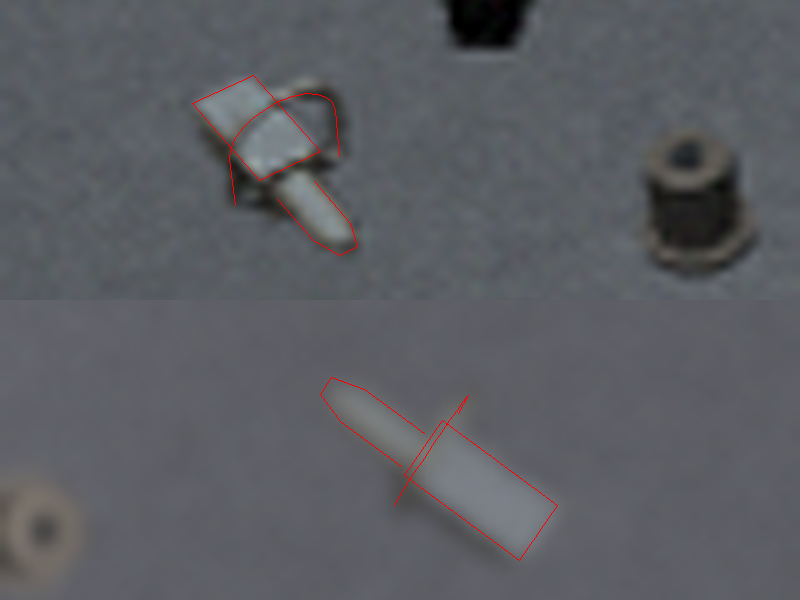

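The fit overlays the pin within about 1 px: shoulder (0.489, -0.447), yaw 0.915, ring at about 1.3. Next I'll check the stud against a projected model.

```bash
cat > stud.py <<'E'
from h import *
import sys
x,y=float(sys.argv[1]),float(sys.argv[2]); yaw=np.radians(2.6)
R=np.array([[np.cos(yaw),-np.sin(yaw),0],[np.sin(yaw),np.cos(yaw),0],[0,0,1]])
out=[]
for c,o in(('scene',(280,210)),('top',(172,160))):
    im=cv2.imread(f'pics/{c}0.png'); im=cv2.resize(im[o[1]:o[1]+30,o[0]:o[0]+50],None,fx=16,fy=16,interpolation=cv2.INTER_CUBIC)
    raw=im.copy()
    def dr(q,col=(0,0,255)): cv2.polylines(im,[np.int32(np.round((proj(c,np.array(q)@R.T+[x,y,0])-o+.5)*16))],True,col,1)
    for z in(.116,): dr([(a,b,z) for a,b in((-.012,-.009),(.012,-.009),(.012,.009),(-.012,.009))])
    for a,b in((-.012,-.009),(.012,-.009),(.012,.009),(-.012,.009)): dr([(a,b,.116),(a,b,.076)],(0,255,0))
    for r in(.017,): dr([(r*np.cos(t),r*np.sin(t),.076) for t in np.linspace(0,6.28,30)],(255,255,0))
    out.append(np.hstack([im[:,:400],raw[:,:400]]) if c=='scene' else np.hstack([im[:,300:700],raw[:,300:700]]))
o=np.vstack(out); cv2.imwrite('pics/stud_%s.png'%sys.argv[3],cv2.resize(o,(500,600)) if 0 else o[:, :]); print(o.shape)
E
python3 stud.py 0.619 0.022 a; python3 -c "
import cv2;a=cv2.imread('pics/stud_a.png');cv2.imwrite('pics/stud_a2.png',cv2.resize(a,None,fx=.62,fy=.62))"
```

```text
(960, 800, 3)
```

View pics/stud_a2.png

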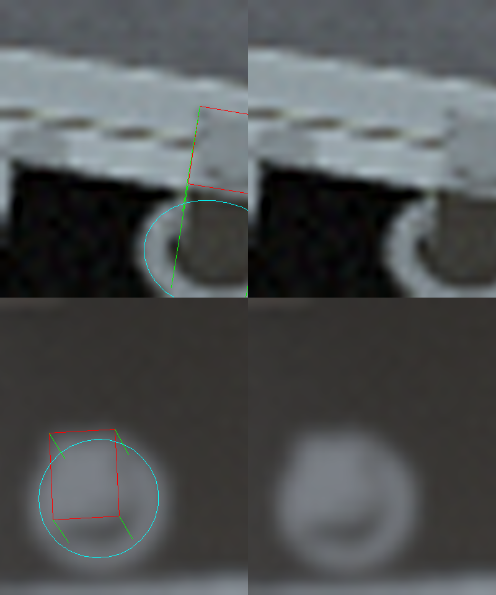

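```bash
sed -i "s/(280,210)),('top',(172,160))/(285,212)),('top',(187,165))/; s/im\[:,300:700\],raw\[:,300:700\]/im[:,:400],raw[:,:400]/; s/o\[:, :\]/cv2.resize(o,None,fx=.62,fy=.62)/; s/dr(\[(a,b,.116),(a,b,.076)\],(0,255,0))/dr([(a,b,.116),(a,b,.076)],(0,255,0))/" stud.py; sed -i "s/+50\],None/+40],None/; s/\[:,:400\]/[:,:640]/g" stud.py; python3 stud.py 0.619 0.022 b
```

```text
(960, 1280, 3)
```

View pics/stud_b.png

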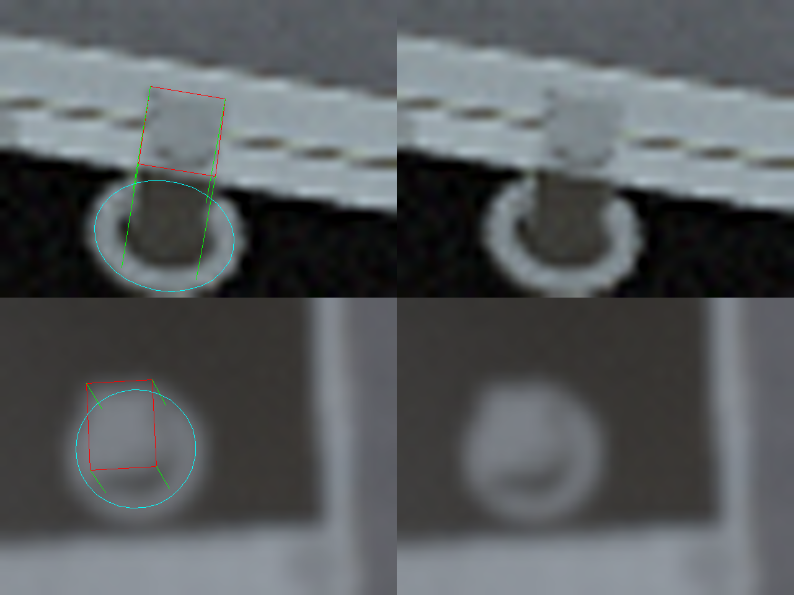

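The stud model lies on the picture in both views, which puts the hole mouth at about (0.619, 0.013, 0.100). Moving above the linchpin now.

```bash
python3 -m jog '[{"slide":[0.5,0.5,-2.0],"delta_rot":[-0.05,0,0]},{"slide":[2,1.3,-5],"delta_rot":[-0.1,0,0]},{"slide":[3.5,2.2,-8.5],"delta_rot":[-0.18,0,0]},{"slide":[5,3.2,-12],"delta_rot":[-0.26,0,0]},{"slide":[6.5,4.2,-15],"delta_rot":[-0.34,0,0]},{"slide":[8.5,5.4,-18],"delta_rot":[-0.42,0,0]},{"slide":[10,6.4,-21],"delta_rot":[-0.487,0,0]},{"slide":[11.3,7.0,-23.2],"delta_rot":[-0.487,0,0]},{"slide":[11.5,7.2,-23.7],"delta_rot":[-0.487,0,0]},{"slide":[11.5,7.2,-23.7],"delta_rot":[-0.487,0,0]}]' -0.18 60
python3 - <<'E'
from h import *
np.set_printoptions(precision=4,suppress=True)
s=env.sense(); print(s['eef_pos'],s['orientation'],s['joints'],s['clock'])
t=np.array([.4747,-.4663,.017])-s['eef_pos']; print(s['orientation'].T@t*100)
crop('scene',(150,175),80,60,10,'pics/s4.png')
E
```

```text
clock: 2.15
eef_pos: [0.4749, -0.4664, 0.1298]
orientation: [[-0.001, 0.794, -0.608], [0.001, -0.608, -0.794], [-1.0, -0.001, -0.0]]
wrist_force: [-0.5, 0.4, -0.8]
grip_width: 0.59
[ 0.4749 -0.4664  0.1298] [[-0.0006  0.7941 -0.6078]
 [ 0.0006 -0.6078 -0.7941]
 [-1.     -0.0009 -0.0001]] [-0.8314  0.6604  1.2696 -0.0001  1.2124 -0.1781] 2.15
[11.2779 -0.0081  0.0027]
pics/s4.png origin 110 145 scale 10
```

View pics/s4.png

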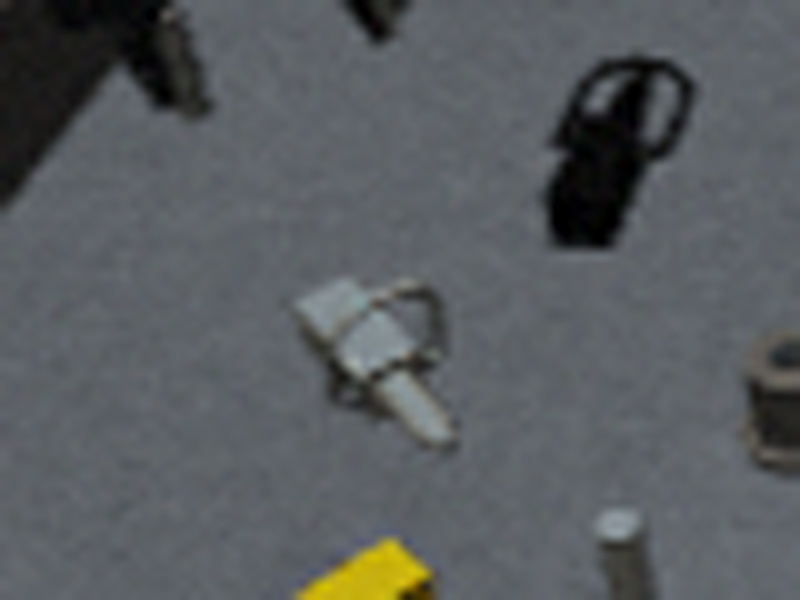

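The pin is undisturbed and both fingers clear it. Descending.

```bash
python3 -m jog '[{"slide":[1.5,0,0],"delta_rot":[0,0,0]},{"slide":[4,0,0],"delta_rot":[0,0,0]},{"slide":[6.5,0,0],"delta_rot":[0,0,0]},{"slide":[8.5,0,0],"delta_rot":[0,0,0]},{"slide":[10,0,0],"delta_rot":[0,0,0]},{"slide":[10.8,0,0],"delta_rot":[0,0,0]},{"slide":[11.2,0,0],"delta_rot":[0,0,0]},{"slide":[11.2,0,0],"delta_rot":[0,0,0]},{"slide":[11.2,0,0],"delta_rot":[0,0,0]},{"slide":[11.2,0,0],"delta_rot":[0,0,0]}]'
python3 - <<'E'
from h import *
crop('scene',(150,175),80,60,10,'pics/s5.png')
E
```

```text
clock: 3.2
eef_pos: [0.4749, -0.4669, 0.0192]
orientation: [[0.001, 0.794, -0.608], [-0.001, -0.608, -0.794], [-1.0, 0.001, 0.0]]
wrist_force: [-0.1, -0.7, 0.8]
grip_width: 0.591
pics/s5.png origin 110 145 scale 10
```

View pics/s5.png

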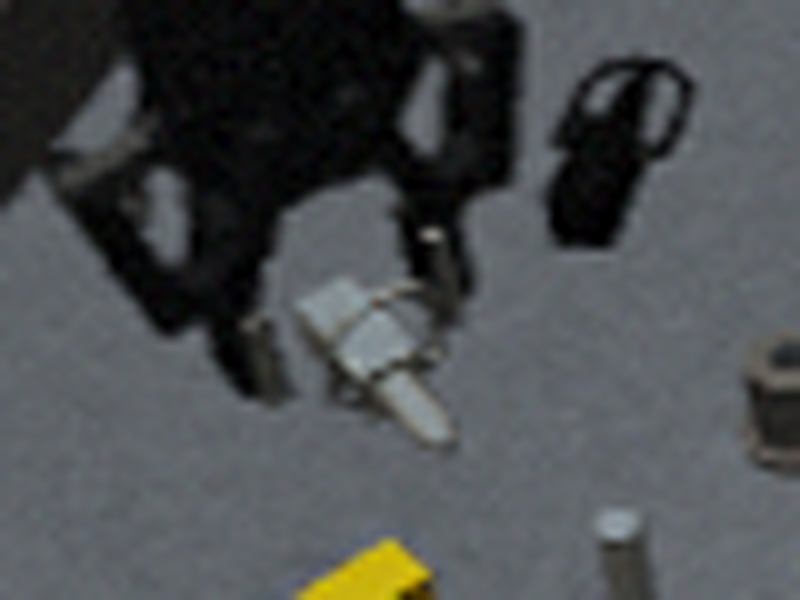

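The fingers straddle the head. Closing.

```bash
python3 -m jog '[{"slide":[0,0,0],"delta_rot":[0,0,0]},{"slide":[0,0,0],"delta_rot":[0,0,0]},{"slide":[0,0,0],"delta_rot":[0,0,0]},{"slide":[0,0,0],"delta_rot":[0,0,0]},{"slide":[0,0,0],"delta_rot":[0,0,0]},{"slide":[0,0,0],"delta_rot":[0,0,0]},{"slide":[0,0,0],"delta_rot":[0,0,0]},{"slide":[0,0,0],"delta_rot":[0,0,0]},{"slide":[0,0,0],"delta_rot":[0,0,0]},{"slide":[0,0,0],"delta_rot":[0,0,0]}]' 1 80
python3 - <<'E'
from h import *
crop('scene',(150,175),80,60,10,'pics/s6.png')
print(env.sense()['eef_pos'])
E
```

```text
clock: 4.25
eef_pos: [0.4748, -0.4669, 0.0188]
orientation: [[0.001, 0.794, -0.608], [-0.001, -0.608, -0.794], [-1.0, 0.001, 0.0]]
wrist_force: [0.4, 0.1, 5.6]
grip_width: 0.207
pics/s6.png origin 110 145 scale 10
[ 0.47482709 -0.46687014  0.01879021]
```

View pics/s6.png

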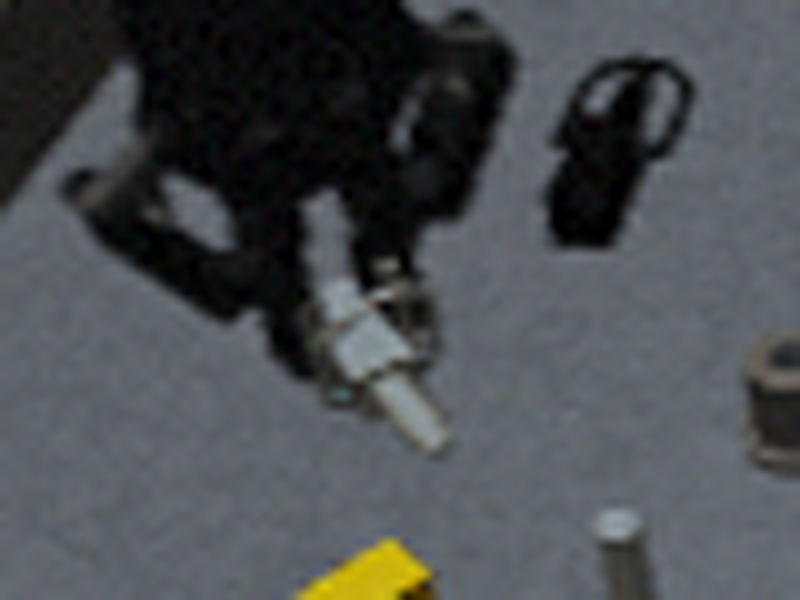

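```bash
python3 -m jog '[{"slide":[-0.3,0,0],"delta_rot":[0,0,0]},{"slide":[-1,0,0],"delta_rot":[0,0,0]},{"slide":[-2.5,0,0],"delta_rot":[0,0,0]},{"slide":[-5,0,0],"delta_rot":[0,0,0]},{"slide":[-8,0,0],"delta_rot":[0,0,0]},{"slide":[-11,0,0],"delta_rot":[0,0,0]},{"slide":[-13,0,0],"delta_rot":[0,0,0]},{"slide":[-14.5,0,0],"delta_rot":[0,0,0]},{"slide":[-15,0,0],"delta_rot":[0,0,0]},{"slide":[-15,0,0],"delta_rot":[0,0,0]}]'
python3 - <<'E'
from h import *
np.set_printoptions(precision=4,suppress=True)
crop('scene',(140,145),80,60,10,'pics/s7.png')
s=env.sense()
print(s['eef_pos'],s['orientation'],s['ft_torque'])
y=np.radians(2.6); 
# TCP target: pin 24mm behind shoulder, shoulder 60 mm before mouth
d=np.array([-np.sin(y),np.cos(y),0]); t=np.array([.6194,.0132,.16])-d*(.024+.060)
print(t,s['orientation'].T@(t-s['eef_pos'])*100)
E
```

```text
clock: 5.3
eef_pos: [0.4746, -0.4667, 0.1686]
orientation: [[0.0, 0.794, -0.608], [-0.0, -0.608, -0.794], [-1.0, 0.0, 0.0]]
wrist_force: [0.0, -0.3, -1.5]
grip_width: 0.209
pics/s7.png origin 100 115 scale 10
[ 0.4744 -0.4665  0.1676] [[-0.0006  0.7936 -0.6084]
 [ 0.0007 -0.6084 -0.7936]
 [-1.     -0.0009 -0.0002]] [-0.0058  0.005  -0.0005]
[ 0.6232 -0.0707  0.16  ] [  0.7836 -12.2704 -40.461 ]
```

View pics/s7.png

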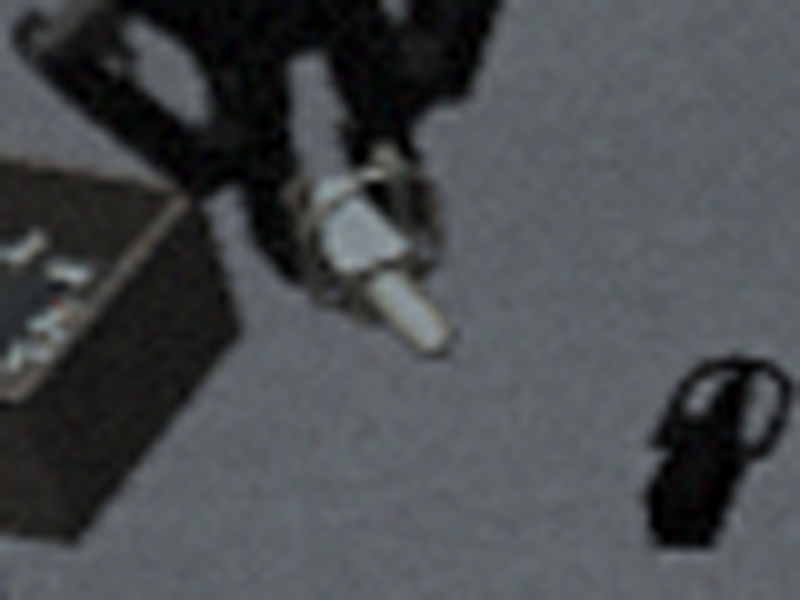

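The pin is held level with its ring open, its axis 9 mm below the TCP. Carrying it to a standoff in front of the stud.

```bash
python3 -m jog '[{"slide":[0,-0.3,-1],"delta_rot":[0,0,0]},{"slide":[0,-0.9,-3],"delta_rot":[-0.05,0,0]},{"slide":[0,-1.8,-6],"delta_rot":[-0.1,0,0]},{"slide":[0,-2.7,-9],"delta_rot":[-0.15,0,0]},{"slide":[0,-3.6,-12],"delta_rot":[-0.2,0,0]},{"slide":[0,-4.5,-15],"delta_rot":[-0.25,0,0]},{"slide":[0,-5.5,-18],"delta_rot":[-0.3,0,0]},{"slide":[0,-6.1,-20],"delta_rot":[-0.35,0,0]},{"slide":[0,-6.4,-21],"delta_rot":[-0.38,0,0]},{"slide":[0,-6.4,-21],"delta_rot":[-0.4,0,0]}]'
python3 - <<'E'
from h import *
np.set_printoptions(precision=4,suppress=True)
s=env.sense()
y=np.radians(2.6); 
d=np.array([-np.sin(y),np.cos(y),0]); t=np.array([.6194,.0132,.16])-d*(.024+.060)
R=s['orientation']; print(s['eef_pos'],R.T@(t-s['eef_pos'])*100)
T=np.c_[[0,0,-1],[np.cos(y),np.sin(y),0],np.cross([0,0,-1],[np.cos(y),np.sin(y),0])]
print(cv2.Rodrigues(R.T@T)[0].T)
E
```

```text
clock: 6.35
eef_pos: [0.552, -0.2592, 0.1681]
orientation: [[-0.0, 0.969, -0.247], [0.0, -0.247, -0.969], [-1.0, -0.0, -0.0]]
wrist_force: [-0.8, -0.3, -1.3]
grip_width: 0.21
[ 0.552  -0.2592  0.1681] [  0.8091   2.2444 -20.0288]
[[-0.295  -0.0003  0.0004]]
```

```bash
python3 -m jog '[{"slide":[0,0.1,-1],"delta_rot":[-0.03,0,0]},{"slide":[0,0.3,-3],"delta_rot":[-0.08,0,0]},{"slide":[0,0.7,-6],"delta_rot":[-0.13,0,0]},{"slide":[0,1.0,-9],"delta_rot":[-0.18,0,0]},{"slide":[0.2,1.4,-12],"delta_rot":[-0.23,0,0]},{"slide":[0.4,1.7,-15],"delta_rot":[-0.27,0,0]},{"slide":[0.6,2.0,-17.5],"delta_rot":[-0.295,0,0]},{"slide":[0.8,2.2,-19.3],"delta_rot":[-0.295,0,0]},{"slide":[0.8,2.24,-20],"delta_rot":[-0.295,0,0]},{"slide":[0.8,2.24,-20],"delta_rot":[-0.295,0,0]}]'
cat > g.py <<'E'
from h import *
import sys
np.set_printoptions(precision=4,suppress=True)
s=env.sense(); y=np.radians(2.6); R=s['orientation']
d=np.array([-np.sin(y),np.cos(y),0]); ex=np.array([np.cos(y),np.sin(y),0])
H=np.array([.6194,.0132,.1]); e=s['eef_pos']
r=e-H; print('t',s['clock'],'TCP',e,'in hole frame mm x,y,z',np.array([r@ex,r@d,r[2]])*1e3,'F(hole)',np.array([s['wrist_force']@ex,s['wrist_force']@d,s['wrist_force'][2]]),'w',s['grip_width'])
T=np.c_[[0,0,-1],ex,np.cross([0,0,-1],ex)]; print('rot err',cv2.Rodrigues(R.T@T)[0].T, 'M',s['ft_torque'])
E
cat > v.py <<'E'
from h import *
import sys
n=sys.argv[1]
a=eyes.snapshot('scene')[:,:,::-1]; b=eyes.snapshot('top')[:,:,::-1]
cv2.imwrite(f'pics/{n}_sc.png',a);cv2.imwrite(f'pics/{n}_to.png',b)
a=a[195:255,260:340];b=b[155:215,165:245]
cv2.imwrite(f'pics/{n}.png',np.hstack([cv2.resize(q,None,fx=5,fy=5,interpolation=cv2.INTER_CUBIC) if 0 else cv2.resize(q,None,fx=5,fy=5,interpolation=cv2.INTER_CUBIC) for q in(a,b)]))
E
python3 g.py; python3 v.py a1
```

```text
clock: 7.35
eef_pos: [0.6235, -0.073, 0.1601]
orientation: [[-0.0, 0.999, 0.041], [-0.0, 0.041, -0.999], [-1.0, -0.0, 0.0]]
wrist_force: [-0.0, -0.1, -0.9]
grip_width: 0.21
t 7.35 TCP [ 0.6235 -0.073   0.1601] in hole frame mm x,y,z [  0.2298 -86.3063  60.1439] F(hole) [-0.0202 -0.1106 -0.876 ] w 0.21031466913068794
rot err [[-0.0044  0.      0.0003]] M [ 0.0137 -0.0155  0.0218]
```

View pics/a1.png

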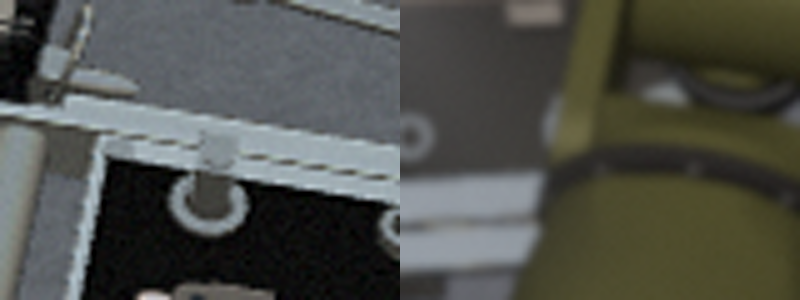

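```bash
python3 -m jog '[{"slide":[0.3,0,-0.1],"delta_rot":[0,0,0]},{"slide":[1,0,-0.3],"delta_rot":[-0.004,0,0]},{"slide":[2,-0.02,-0.6],"delta_rot":[-0.004,0,0]},{"slide":[3,-0.02,-1],"delta_rot":[-0.004,0,0]},{"slide":[4,-0.02,-1.4],"delta_rot":[-0.004,0,0]},{"slide":[4.6,-0.02,-1.7],"delta_rot":[-0.004,0,0]},{"slide":[5.0,-0.02,-1.9],"delta_rot":[-0.004,0,0]},{"slide":[5.1,-0.02,-2],"delta_rot":[-0.004,0,0]},{"slide":[5.1,-0.02,-2],"delta_rot":[-0.004,0,0]},{"slide":[5.1,-0.02,-2],"delta_rot":[-0.004,0,0]}]'
python3 g.py
cat > ov.py <<'E'
from h import *
import sys
n,off,sx,sy=sys.argv[1],float(sys.argv[2]),float(sys.argv[3]),float(sys.argv[4])  # off: pin axis below TCP (mm); stud centre
s=env.sense(); R=s['orientation']; e=s['eef_pos']
yaw=np.radians(2.6); RS=np.array([[np.cos(yaw),-np.sin(yaw),0],[np.sin(yaw),np.cos(yaw),0],[0,0,1]])
A=np.c_[-R[:,2],-R[:,1],-R[:,0]]  # pin axes: x=-toolz, z=up(-toolx), y=z cross x
A[:,1]=np.cross(A[:,2],A[:,0])
O=e+R[:,0]*off/1e3+A[:,0]*.024
c='scene'; o=(260,195); im=eyes.snapshot(c)[:,:,::-1]; im=cv2.resize(im[o[1]:o[1]+60,o[0]:o[0]+80],None,fx=10,fy=10,interpolation=cv2.INTER_CUBIC)
raw=im.copy()
def dr(P,col): cv2.polylines(im,[np.int32(np.round((proj(c,P)-o+.5)*10))],False,col,1)
B=lambda q:np.array(q)@A.T+O
dr(B([(-.042,-.01,.01),(-.042,.01,.01),(0,.01,.01),(0,-.01,.01),(-.042,-.01,.01)]),(0,0,255))
dr(B([(0,.006,0),(.022,.006,0),(.032,.003,0),(.032,-.003,0),(.022,-.006,0),(0,-.006,0)]),(0,0,255))
dr(B([(0,0,.006),(.022,0,.006),(.032,0,.003),(.032,0,-.003),(.022,0,-.006),(0,0,-.006)]),(0,255,255))
C=np.array([sx,sy,0])
dr(np.array([(a,b,.116) for a,b in((-.012,-.009),(.012,-.009),(.012,.009),(-.012,.009),(-.012,-.009))])@RS.T+C,(0,255,0))
dr(np.array([(.017*np.cos(t),.017*np.sin(t),.076) for t in np.linspace(0,6.28,30)])@RS.T+C,(255,255,0))
cv2.imwrite(f'pics/{n}.png',im);cv2.imwrite(f'pics/{n}_raw.png',raw)
E
python3 ov.py b1 8.8 .619 .022
```

```text
clock: 8.45
eef_pos: [0.6227, -0.0532, 0.1097]
orientation: [[0.001, 0.999, 0.045], [-0.0, 0.045, -0.999], [-1.0, 0.001, 0.0]]
wrist_force: [0.3, 0.2, -0.7]
grip_width: 0.207
t 8.45 TCP [ 0.6227 -0.0532  0.1097] in hole frame mm x,y,z [  0.2601 -66.518    9.7018] F(hole) [ 0.3376  0.2307 -0.7128] w 0.20727499414508857
rot err [[-0.0004  0.0002 -0.0007]] M [-0.0042 -0.0241  0.0273]
```

View pics/b1.png

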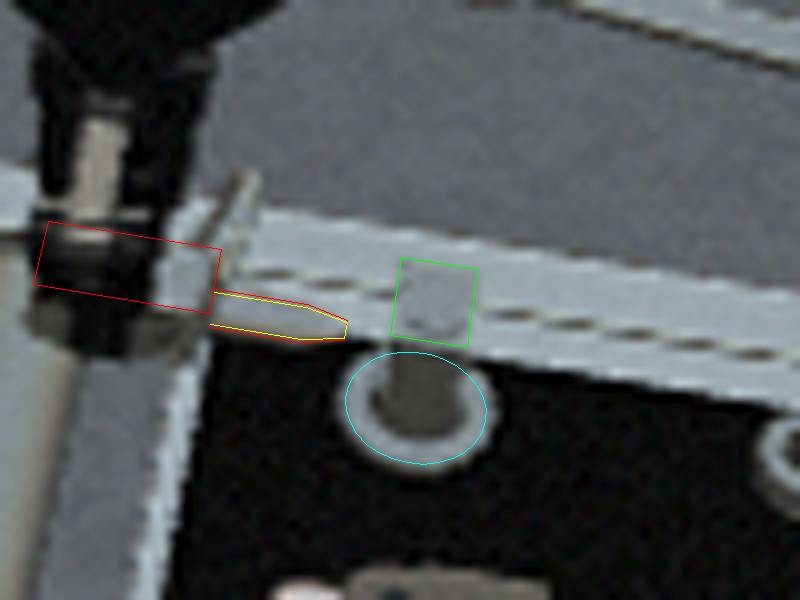

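View pics/b1_raw.png

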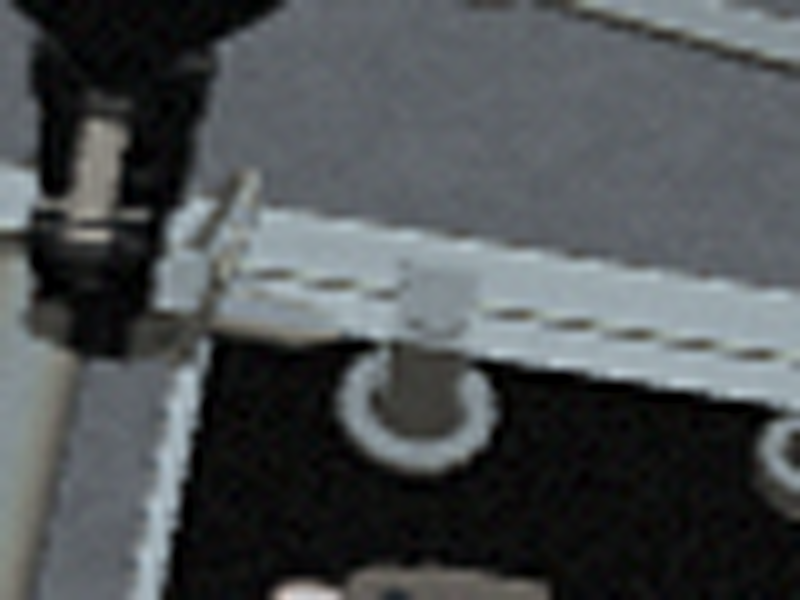

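The pin and stud line up with their predicted positions to about 0.5 px. Approaching slowly by feel, with the tip only just entering.

```bash
python3 -m jog '[{"slide":[0,-0.05,-0.2],"delta_rot":[0,0,0]},{"slide":[0,-0.07,-0.4],"delta_rot":[0,0,0]},{"slide":[0,-0.07,-0.6],"delta_rot":[0,0,0]},{"slide":[0,-0.07,-0.8],"delta_rot":[0,0,0]},{"slide":[0,-0.07,-1.0],"delta_rot":[0,0,0]},{"slide":[0,-0.07,-1.1],"delta_rot":[0,0,0]},{"slide":[0,-0.07,-1.2],"delta_rot":[0,0,0]},{"slide":[0,-0.07,-1.3],"delta_rot":[0,0,0]},{"slide":[0,-0.07,-1.4],"delta_rot":[0,0,0]},{"slide":[0,-0.07,-1.4],"delta_rot":[0,0,0]}]'
python3 g.py;python3 ov.py b2 9.2 .619 .022
```

```text
clock: 9.5
eef_pos: [0.6212, -0.0391, 0.1093]
orientation: [[0.0, 0.999, 0.045], [0.0, 0.045, -0.999], [-1.0, 0.0, -0.0]]
wrist_force: [0.2, 0.3, -1.3]
grip_width: 0.211
t 9.5 TCP [ 0.6212 -0.0391  0.1093] in hole frame mm x,y,z [ -0.609  -52.3032   9.2809] F(hole) [ 0.242   0.2757 -1.3469] w 0.2107595102827795
rot err [[-0.0004 -0.     -0.    ]] M [-0.0217 -0.0042  0.0188]
```

View pics/b2.png

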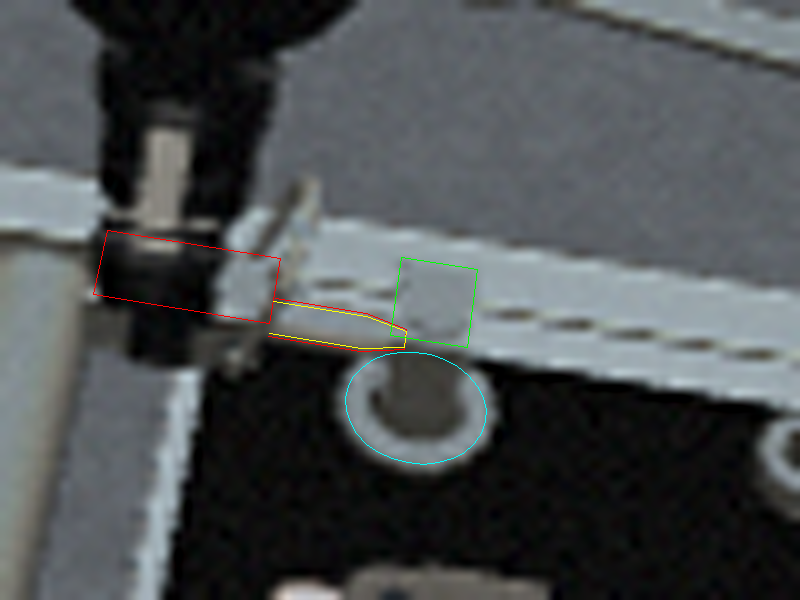

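```bash
python3 -m jog '[{"slide":[0,0,-0.06],"delta_rot":[0,0,0]},{"slide":[0,0,-0.12],"delta_rot":[0,0,0]},{"slide":[0,0,-0.18],"delta_rot":[0,0,0]},{"slide":[0,0,-0.24],"delta_rot":[0,0,0]},{"slide":[0,0,-0.3],"delta_rot":[0,0,0]},{"slide":[0,0,-0.36],"delta_rot":[0,0,0]},{"slide":[0,0,-0.42],"delta_rot":[0,0,0]},{"slide":[0,0,-0.5],"delta_rot":[0,0,0]},{"slide":[0,0,-0.5],"delta_rot":[0,0,0]},{"slide":[0,0,-0.5],"delta_rot":[0,0,0]}]'
python3 g.py
```

```text
clock: 10.55
eef_pos: [0.621, -0.0342, 0.1093]
orientation: [[0.0, 0.999, 0.045], [-0.0, 0.045, -0.999], [-1.0, 0.0, 0.0]]
wrist_force: [-0.5, 0.3, -1.1]
grip_width: 0.213
t 10.55 TCP [ 0.621  -0.0342  0.1093] in hole frame mm x,y,z [ -0.5965 -47.4193   9.3074] F(hole) [-0.4582  0.3063 -1.0648] w 0.2125651673853491
rot err [[-0.0004  0.     -0.    ]] M [-0.0292  0.0686 -0.0101]
```

```bash
python3 -m jog '[{"slide":[0,0,-0.06],"delta_rot":[0,0,0]},{"slide":[0,0,-0.12],"delta_rot":[0,0,0]},{"slide":[0,0,-0.18],"delta_rot":[0,0,0]},{"slide":[0,0,-0.24],"delta_rot":[0,0,0]},{"slide":[0,0,-0.3],"delta_rot":[0,0,0]},{"slide":[0,0,-0.36],"delta_rot":[0,0,0]},{"slide":[0,0,-0.42],"delta_rot":[0,0,0]},{"slide":[0,0,-0.5],"delta_rot":[0,0,0]},{"slide":[0,0,-0.5],"delta_rot":[0,0,0]},{"slide":[0,0,-0.5],"delta_rot":[0,0,0]}]'
python3 g.py
```

```text
clock: 11.55
eef_pos: [0.6206, -0.0291, 0.1091]
orientation: [[-0.0, 0.999, 0.045], [0.0, 0.045, -0.999], [-1.0, -0.0, -0.0]]
wrist_force: [0.4, -1.5, -4.0]
grip_width: 0.206
t 11.55 TCP [ 0.6206 -0.0291  0.1091] in hole frame mm x,y,z [ -0.6761 -42.3615   9.1478] F(hole) [ 0.3282 -1.4675 -3.9573] w 0.20601349910870545
rot err [[-0.0003 -0.0001  0.0002]] M [-0.3816 -0.0548 -0.0375]
```

The hole pushes the pin down by about 3 N, so the pin sits slightly high. I'll lower it 0.5 mm and advance gently.

```bash
python3 -m jog '[{"slide":[0.02,0,0],"delta_rot":[0,0,0]},{"slide":[0.05,0,0],"delta_rot":[0,0,0]},{"slide":[0.05,0,-0.03],"delta_rot":[0,0,0]},{"slide":[0.05,0,-0.06],"delta_rot":[0,0,0]},{"slide":[0.05,0,-0.1],"delta_rot":[0,0,0]},{"slide":[0.05,0,-0.13],"delta_rot":[0,0,0]},{"slide":[0.05,0,-0.16],"delta_rot":[0,0,0]},{"slide":[0.05,0,-0.2],"delta_rot":[0,0,0]},{"slide":[0.05,0,-0.2],"delta_rot":[0,0,0]},{"slide":[0.05,0,-0.2],"delta_rot":[0,0,0]}]'
python3 g.py
```

```text
clock: 12.55
eef_pos: [0.6206, -0.0271, 0.1087]
orientation: [[-0.0, 0.999, 0.045], [0.0, 0.045, -0.999], [-1.0, -0.0, -0.0]]
wrist_force: [-0.0, -1.7, -3.3]
grip_width: 0.21
t 12.55 TCP [ 0.6206 -0.0271  0.1087] in hole frame mm x,y,z [ -0.6229 -40.2908   8.7413] F(hole) [-0.0768 -1.6806 -3.2861] w 0.21015231291487418
rot err [[-0.0003 -0.0002  0.0001]] M [-0.4114 -0.1437 -0.0272]
```

```bash
python3 -m jog '[{"slide":[0.02,0,0],"delta_rot":[0,0,0]},{"slide":[0.05,0,0],"delta_rot":[0,0,0]},{"slide":[0.05,0,-0.04],"delta_rot":[0,0,0]},{"slide":[0.05,0,-0.08],"delta_rot":[0,0,0]},{"slide":[0.05,0,-0.12],"delta_rot":[0,0,0]},{"slide":[0.05,0,-0.16],"delta_rot":[0,0,0]},{"slide":[0.05,0,-0.2],"delta_rot":[0,0,0]},{"slide":[0.05,0,-0.25],"delta_rot":[0,0,0]},{"slide":[0.05,0,-0.3],"delta_rot":[0,0,0]},{"slide":[0.05,0,-0.3],"delta_rot":[0,0,0]}]'
python3 g.py
```

```text
clock: 13.55
eef_pos: [0.6204, -0.0243, 0.1081]
orientation: [[-0.0, 0.999, 0.045], [-0.0, 0.045, -0.999], [-1.0, -0.0, 0.0]]
wrist_force: [0.3, -3.7, -5.0]
grip_width: 0.21
t 13.55 TCP [ 0.6204 -0.0243  0.1081] in hole frame mm x,y,z [ -0.725  -37.4992   8.098 ] F(hole) [ 0.1321 -3.6774 -5.0464] w 0.21002797792308053
rot err [[-0.0004  0.0002  0.0004]] M [-0.8892 -0.0585  0.025 ]
```

```bash
python3 -m jog '[{"slide":[0.02,0,0],"delta_rot":[0,0,0]},{"slide":[0.04,0,0],"delta_rot":[0,0,0]},{"slide":[0.06,0,0],"delta_rot":[0,0,0]},{"slide":[0.06,0,0],"delta_rot":[0,0,0]},{"slide":[0.06,0,0],"delta_rot":[0,0,0]},{"slide":[0.06,0,0],"delta_rot":[0,0,0]},{"slide":[0.06,0,0],"delta_rot":[0,0,0]},{"slide":[0.06,0,0],"delta_rot":[0,0,0]},{"slide":[0.06,0,0],"delta_rot":[0,0,0]},{"slide":[0.06,0,0],"delta_rot":[0,0,0]}]'
python3 g.py; python3 ov.py b3 8.5 .619 .022
```

```text
clock: 14.55
eef_pos: [0.6205, -0.0242, 0.1078]
orientation: [[-0.0, 0.999, 0.045], [0.0, 0.045, -0.999], [-1.0, -0.0, -0.0]]
wrist_force: [-2.6, -4.8, -1.3]
grip_width: 0.212
t 14.55 TCP [ 0.6205 -0.0242  0.1078] in hole frame mm x,y,z [ -0.6129 -37.4184   7.7836] F(hole) [-2.7739 -4.714  -1.3497] w 0.21220998918864092
rot err [[-0.0004 -0.      0.    ]] M [-0.7959  0.407   0.1389]
```

View pics/b3.png

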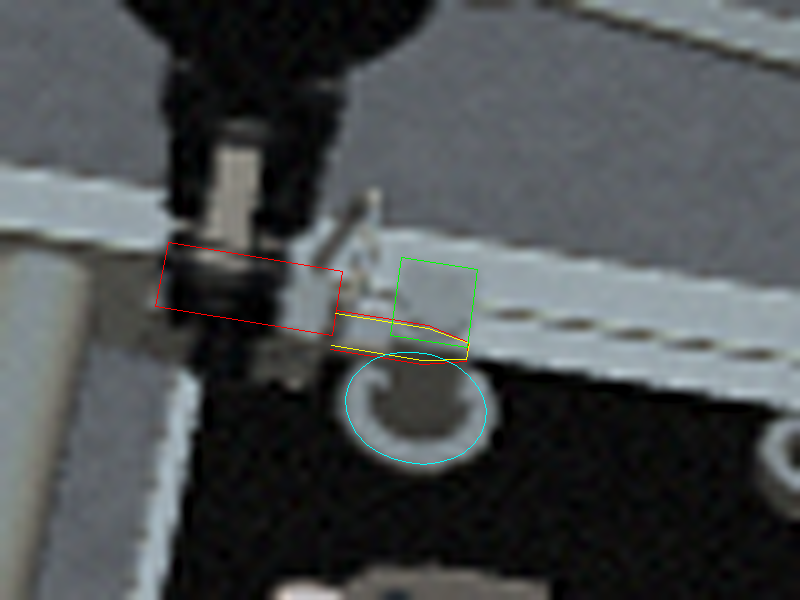

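Vertical force is back to baseline. There is a small side force of -2.8 N in x, so I'll shift 0.4 mm in -x and go on.

```bash
python3 -m jog '[{"slide":[0,-0.02,0],"delta_rot":[0,0,0]},{"slide":[0,-0.04,-0.05],"delta_rot":[0,0,0]},{"slide":[0,-0.04,-0.1],"delta_rot":[0,0,0]},{"slide":[0,-0.04,-0.16],"delta_rot":[0,0,0]},{"slide":[0,-0.04,-0.22],"delta_rot":[0,0,0]},{"slide":[0,-0.04,-0.28],"delta_rot":[0,0,0]},{"slide":[0,-0.04,-0.34],"delta_rot":[0,0,0]},{"slide":[0,-0.04,-0.4],"delta_rot":[0,0,0]},{"slide":[0,-0.04,-0.4],"delta_rot":[0,0,0]},{"slide":[0,-0.04,-0.4],"delta_rot":[0,0,0]}]'
python3 g.py
```

```text
clock: 15.6
eef_pos: [0.6199, -0.0207, 0.1077]
orientation: [[0.0, 0.999, 0.045], [-0.001, 0.045, -0.999], [-1.0, -0.0, 0.001]]
wrist_force: [-1.0, -7.1, -1.0]
grip_width: 0.217
t 15.6 TCP [ 0.6199 -0.0207  0.1077] in hole frame mm x,y,z [ -1.0222 -33.8444   7.715 ] F(hole) [-1.3403 -7.0802 -1.0232] w 0.21716774832778699
rot err [[-0.0005  0.0007  0.    ]] M [-1.2456  0.1303  0.0526]
```

```bash
python3 -m jog '[{"slide":[0,-0.01,-0.05],"delta_rot":[0,0,0]},{"slide":[0,-0.02,-0.1],"delta_rot":[0,0,0]},{"slide":[0,-0.02,-0.15],"delta_rot":[0,0,0]},{"slide":[0,-0.02,-0.2],"delta_rot":[0,0,0]},{"slide":[0,-0.02,-0.25],"delta_rot":[0,0,0]},{"slide":[0,-0.02,-0.3],"delta_rot":[0,0,0]},{"slide":[0,-0.02,-0.35],"delta_rot":[0,0,0]},{"slide":[0,-0.02,-0.4],"delta_rot":[0,0,0]},{"slide":[0,-0.02,-0.4],"delta_rot":[0,0,0]},{"slide":[0,-0.02,-0.4],"delta_rot":[0,0,0]}]'
python3 g.py
```

```text
clock: 16.6
eef_pos: [0.6195, -0.0171, 0.1077]
orientation: [[-0.0, 0.999, 0.045], [-0.001, 0.045, -0.999], [-1.0, -0.0, 0.001]]
wrist_force: [-1.2, -9.9, -0.7]
grip_width: 0.211
t 16.6 TCP [ 0.6195 -0.0171  0.1077] in hole frame mm x,y,z [ -1.2674 -30.321    7.7082] F(hole) [-1.6458 -9.8811 -0.714 ] w 0.21052390158913276
rot err [[-0.0007  0.0013  0.0001]] M [-1.7624  0.175  -0.0155]
```

```bash
python3 -m jog '[{"slide":[0,-0.02,-0.04],"delta_rot":[0,0,0]},{"slide":[0,-0.02,-0.08],"delta_rot":[0,0,0]},{"slide":[0,-0.02,-0.12],"delta_rot":[0,0,0]},{"slide":[0,-0.02,-0.16],"delta_rot":[0,0,0]},{"slide":[0,-0.02,-0.2],"delta_rot":[0,0,0]},{"slide":[0,-0.02,-0.24],"delta_rot":[0,0,0]},{"slide":[0,-0.02,-0.28],"delta_rot":[0,0,0]},{"slide":[0,-0.02,-0.32],"delta_rot":[0,0,0]},{"slide":[0,-0.02,-0.32],"delta_rot":[0,0,0]},{"slide":[0,-0.02,-0.32],"delta_rot":[0,0,0]}]'
python3 g.py
```

```text
clock: 17.6
eef_pos: [0.6193, -0.0136, 0.1077]
orientation: [[0.0, 0.999, 0.045], [-0.001, 0.045, -0.999], [-1.0, 0.0, 0.001]]
wrist_force: [0.9, -7.8, -2.1]
grip_width: 0.21
t 17.6 TCP [ 0.6193 -0.0136  0.1077] in hole frame mm x,y,z [ -1.3282 -26.7957   7.7061] F(hole) [ 0.519  -7.8575 -2.0644] w 0.2095992675778291
rot err [[-0.0007  0.0008 -0.0003]] M [-1.4056 -0.0551  0.0163]
```

```bash
python3 -m jog '[{"slide":[0,0,-0.04],"delta_rot":[0,0,0]},{"slide":[0,0,-0.08],"delta_rot":[0,0,0]},{"slide":[0,0,-0.12],"delta_rot":[0,0,0]},{"slide":[0,0,-0.16],"delta_rot":[0,0,0]},{"slide":[0,0,-0.2],"delta_rot":[0,0,0]},{"slide":[0,0,-0.24],"delta_rot":[0,0,0]},{"slide":[0,0,-0.28],"delta_rot":[0,0,0]},{"slide":[0,0,-0.3],"delta_rot":[0,0,0]},{"slide":[0,0,-0.3],"delta_rot":[0,0,0]},{"slide":[0,0,-0.3],"delta_rot":[0,0,0]}]'
python3 g.py; python3 ov.py b4 8 .619 .022
```

```text
clock: 18.6
eef_pos: [0.6192, -0.0106, 0.1077]
orientation: [[0.0, 0.999, 0.045], [-0.001, 0.045, -0.999], [-1.0, 0.0, 0.001]]
wrist_force: [0.8, -8.0, -1.5]
grip_width: 0.214
t 18.6 TCP [ 0.6192 -0.0106  0.1077] in hole frame mm x,y,z [ -1.3288 -23.8091   7.692 ] F(hole) [ 0.4084 -7.9873 -1.5212] w 0.21391129356049335
rot err [[-0.0007  0.0009 -0.0002]] M [-1.3306 -0.0647 -0.0366]
```

View pics/b4_raw.png

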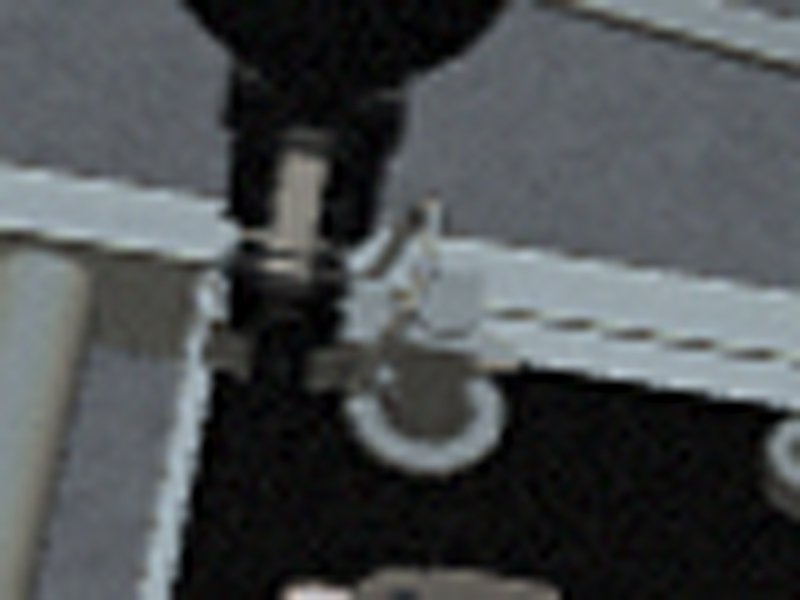

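The tip shows at the far side and the carrier has given about 2 mm. Small steps from here.

```bash
python3 -m jog '[{"slide":[0,0,-0.03],"delta_rot":[0,0,0]},{"slide":[0,0,-0.06],"delta_rot":[0,0,0]},{"slide":[0,0,-0.09],"delta_rot":[0,0,0]},{"slide":[0,0,-0.12],"delta_rot":[0,0,0]},{"slide":[0,0,-0.15],"delta_rot":[0,0,0]},{"slide":[0,0,-0.15],"delta_rot":[0,0,0]},{"slide":[0,0,-0.15],"delta_rot":[0,0,0]},{"slide":[0,0,-0.15],"delta_rot":[0,0,0]},{"slide":[0,0,-0.15],"delta_rot":[0,0,0]},{"slide":[0,0,-0.15],"delta_rot":[0,0,0]}]'
python3 g.py
```

```text
clock: 19.65
eef_pos: [0.6191, -0.0089, 0.1077]
orientation: [[0.0, 0.999, 0.045], [-0.001, 0.045, -0.999], [-1.0, 0.0, 0.001]]
wrist_force: [0.1, -6.4, -2.4]
grip_width: 0.209
t 19.65 TCP [ 0.6191 -0.0089  0.1077] in hole frame mm x,y,z [ -1.3117 -22.1092   7.7247] F(hole) [-0.2106 -6.4246 -2.3767] w 0.2093800329165336
rot err [[-0.0006  0.0006 -0.0003]] M [-1.2551  0.0147  0.0104]
```

```bash
python3 -m jog '[{"slide":[0,0,-0.03],"delta_rot":[0,0,0]},{"slide":[0,0,-0.06],"delta_rot":[0,0,0]},{"slide":[0,0,-0.09],"delta_rot":[0,0,0]},{"slide":[0,0,-0.12],"delta_rot":[0,0,0]},{"slide":[0,0,-0.15],"delta_rot":[0,0,0]},{"slide":[0,0,-0.15],"delta_rot":[0,0,0]},{"slide":[0,0,-0.15],"delta_rot":[0,0,0]},{"slide":[0,0,-0.15],"delta_rot":[0,0,0]},{"slide":[0,0,-0.15],"delta_rot":[0,0,0]},{"slide":[0,0,-0.15],"delta_rot":[0,0,0]}]'
python3 g.py
```

```text
clock: 20.65
eef_pos: [0.619, -0.0075, 0.1077]
orientation: [[0.0, 0.999, 0.045], [-0.001, 0.045, -0.999], [-1.0, 0.0, 0.001]]
wrist_force: [0.6, -8.3, -2.4]
grip_width: 0.209
t 20.65 TCP [ 0.619  -0.0075  0.1077] in hole frame mm x,y,z [ -1.3215 -20.6492   7.6781] F(hole) [ 0.248  -8.2762 -2.4335] w 0.20878733142570682
rot err [[-0.0006  0.0007 -0.0002]] M [-1.2269 -0.0287  0.0183]
```

```bash
python3 -m jog '[{"slide":[0,0,-0.03],"delta_rot":[0,0,0]},{"slide":[0,0,-0.06],"delta_rot":[0,0,0]},{"slide":[0,0,-0.09],"delta_rot":[0,0,0]},{"slide":[0,0,-0.12],"delta_rot":[0,0,0]},{"slide":[0,0,-0.15],"delta_rot":[0,0,0]},{"slide":[0,0,-0.15],"delta_rot":[0,0,0]},{"slide":[0,0,-0.15],"delta_rot":[0,0,0]},{"slide":[0,0,-0.15],"delta_rot":[0,0,0]},{"slide":[0,0,-0.15],"delta_rot":[0,0,0]},{"slide":[0,0,-0.15],"delta_rot":[0,0,0]}]'
python3 g.py; python3 ov.py b5 8 .619 .022
```

```text
clock: 21.65
eef_pos: [0.619, -0.0063, 0.1077]
orientation: [[0.0, 0.999, 0.045], [-0.001, 0.045, -0.999], [-1.0, 0.0, 0.001]]
wrist_force: [0.8, -10.0, -2.2]
grip_width: 0.208
t 21.65 TCP [ 0.619  -0.0063  0.1077] in hole frame mm x,y,z [ -1.3145 -19.4886   7.7129] F(hole) [ 0.3546 -9.9907 -2.1652] w 0.20760038434390238
rot err [[-0.0008  0.0011 -0.0003]] M [-1.5596 -0.0576  0.0277]
```

View pics/b5_raw.png

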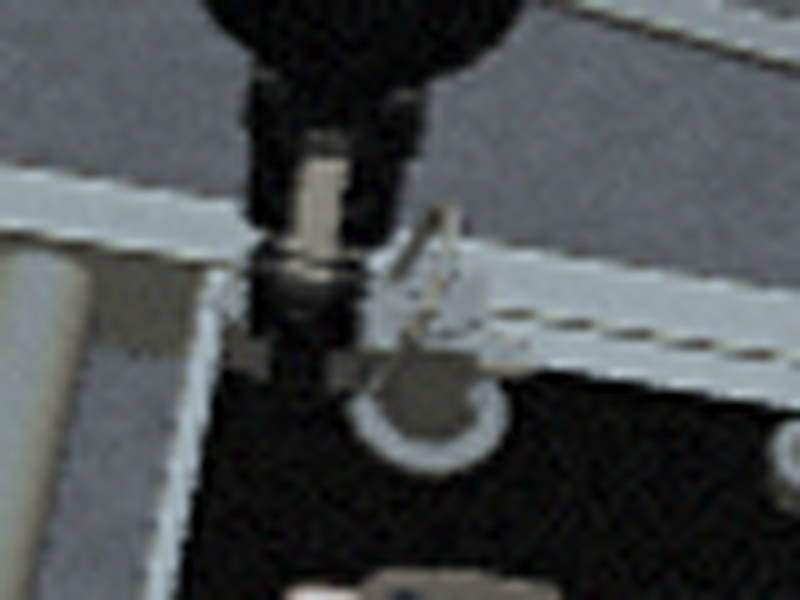

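```bash
python3 -m jog '[{"slide":[0,0,-0.03],"delta_rot":[0,0,0]},{"slide":[0,0,-0.06],"delta_rot":[0,0,0]},{"slide":[0,0,-0.1],"delta_rot":[0,0,0]},{"slide":[0,0,-0.1],"delta_rot":[0,0,0]},{"slide":[0,0,-0.1],"delta_rot":[0,0,0]},{"slide":[0,0,-0.1],"delta_rot":[0,0,0]},{"slide":[0,0,-0.1],"delta_rot":[0,0,0]},{"slide":[0,0,-0.1],"delta_rot":[0,0,0]},{"slide":[0,0,-0.1],"delta_rot":[0,0,0]},{"slide":[0,0,-0.1],"delta_rot":[0,0,0]}]'
python3 g.py
```

```text
clock: 22.7
eef_pos: [0.6189, -0.0055, 0.1077]
orientation: [[0.0, 0.999, 0.045], [-0.001, 0.045, -0.999], [-1.0, 0.0, 0.001]]
wrist_force: [0.4, -11.1, -1.8]
grip_width: 0.207
t 22.7 TCP [ 0.6189 -0.0055  0.1077] in hole frame mm x,y,z [ -1.3307 -18.708    7.6883] F(hole) [ -0.0773 -11.0637  -1.7753] w 0.20657141961880165
rot err [[-0.0008  0.0014 -0.0003]] M [-1.7766 -0.0423  0.0213]
```

```bash
python3 -m jog '[{"slide":[0,0,-0.03],"delta_rot":[0,0,0]},{"slide":[0,0,-0.06],"delta_rot":[0,0,0]},{"slide":[0,0,-0.08],"delta_rot":[0,0,0]},{"slide":[0,0,-0.08],"delta_rot":[0,0,0]},{"slide":[0,0,-0.08],"delta_rot":[0,0,0]},{"slide":[0,0,-0.08],"delta_rot":[0,0,0]},{"slide":[0,0,-0.08],"delta_rot":[0,0,0]},{"slide":[0,0,-0.08],"delta_rot":[0,0,0]},{"slide":[0,0,-0.08],"delta_rot":[0,0,0]},{"slide":[0,0,-0.08],"delta_rot":[0,0,0]}]'
python3 g.py;python3 ov.py b6 8 .619 .022
```

```text
clock: 23.7
eef_pos: [0.6189, -0.0049, 0.1077]
orientation: [[0.0, 0.999, 0.044], [-0.002, 0.044, -0.999], [-1.0, 0.0, 0.002]]
wrist_force: [-0.0, -12.4, -2.7]
grip_width: 0.21
t 23.7 TCP [ 0.6189 -0.0049  0.1077] in hole frame mm x,y,z [ -1.3275 -18.0695   7.6806] F(hole) [ -0.5947 -12.3941  -2.6797] w 0.21002273671413813
rot err [[-0.001   0.0016 -0.0003]] M [-2.015  -0.0853 -0.0011]
```

View pics/b6_raw.png

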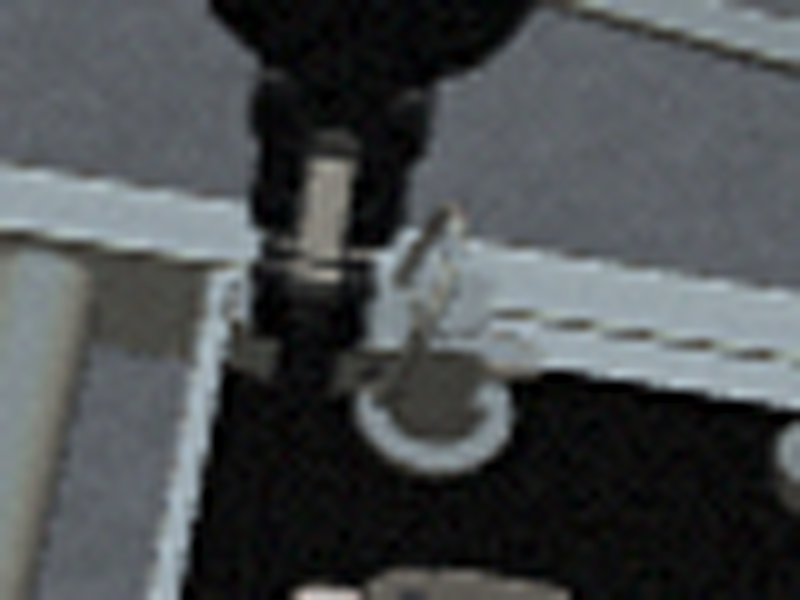

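The force rises at 2 N/mm past the plateau, to 12.4 N, so the head is home with the carrier at about 4 mm. I'll ease back 3.5 mm while still pushing lightly, then open.

```bash
python3 -m jog '[{"slide":[0,0,0.05],"delta_rot":[0,0,0]},{"slide":[0,0,0.1],"delta_rot":[0,0,0]},{"slide":[0,0,0.15],"delta_rot":[0,0,0]},{"slide":[0,0,0.2],"delta_rot":[0,0,0]},{"slide":[0,0,0.25],"delta_rot":[0,0,0]},{"slide":[0,0,0.3],"delta_rot":[0,0,0]},{"slide":[0,0,0.35],"delta_rot":[0,0,0]},{"slide":[0,0,0.35],"delta_rot":[0,0,0]},{"slide":[0,0,0.35],"delta_rot":[0,0,0]},{"slide":[0,0,0.35],"delta_rot":[0,0,0]}]'
python3 g.py
```

```text
clock: 24.75
eef_pos: [0.619, -0.0076, 0.1077]
orientation: [[0.0, 0.999, 0.045], [-0.001, 0.045, -0.999], [-1.0, 0.0, 0.001]]
wrist_force: [0.7, -6.1, -2.3]
grip_width: 0.212
t 24.75 TCP [ 0.619  -0.0076  0.1077] in hole frame mm x,y,z [ -1.3022 -20.8023   7.6933] F(hole) [ 0.3961 -6.1003 -2.3308] w 0.21231938447130116
rot err [[-0.0006  0.0006 -0.0003]] M [-1.1782 -0.1359  0.0116]
```

```bash
python3 -m jog '[{"slide":[0,0,0.08],"delta_rot":[0,0,0]},{"slide":[0,0,0.08],"delta_rot":[0,0,0]},{"slide":[0,0,0.08],"delta_rot":[0,0,0]},{"slide":[0,0,0.08],"delta_rot":[0,0,0]},{"slide":[0,0,0.08],"delta_rot":[0,0,0]},{"slide":[0,0,0.08],"delta_rot":[0,0,0]},{"slide":[0,0,0.08],"delta_rot":[0,0,0]},{"slide":[0,0,0.08],"delta_rot":[0,0,0]},{"slide":[0,0,0.08],"delta_rot":[0,0,0]},{"slide":[0,0,0.08],"delta_rot":[0,0,0]}]' -0.18
python3 g.py;python3 ov.py c1 8 .619 .022
```

```text
clock: 25.75
eef_pos: [0.6189, -0.0081, 0.1077]
orientation: [[-0.0, 0.999, 0.045], [0.0, 0.045, -0.999], [-1.0, -0.0, -0.0]]
wrist_force: [-0.1, 1.8, -0.1]
grip_width: 0.591
t 25.75 TCP [ 0.6189 -0.0081  0.1077] in hole frame mm x,y,z [ -1.4227 -21.2206   7.6506] F(hole) [-0.0362  1.7722 -0.1212] w 0.5909934955042495
rot err [[-0.0004 -0.      0.0001]] M [-0.0412  0.0147  0.082 ]
```

View pics/c1_raw.png

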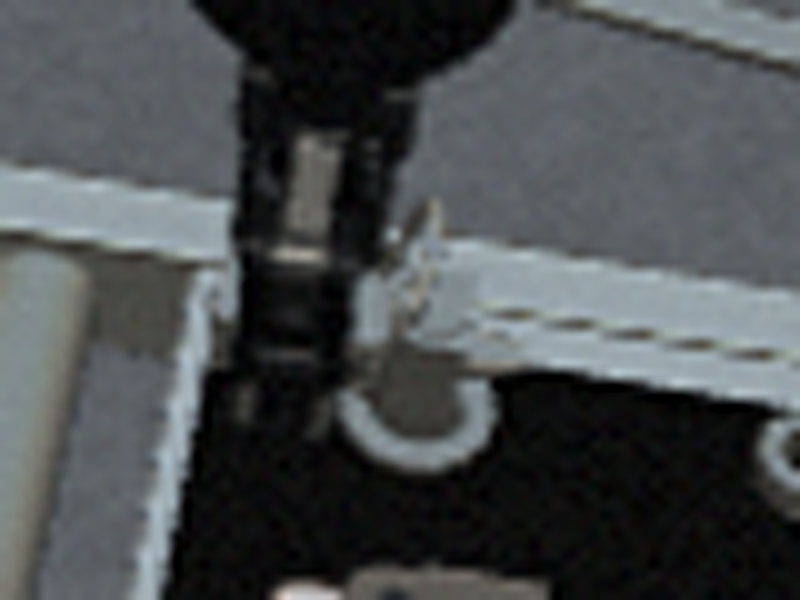

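The pin is released, the carrier is back at rest and the pin stays in. Retreating up and back, then shutting the fingers.

```bash
python3 -m jog '[{"slide":[-0.5,0,0],"delta_rot":[0,0,0]},{"slide":[-1.5,0,0],"delta_rot":[0,0,0]},{"slide":[-3,0,0.2],"delta_rot":[0,0,0]},{"slide":[-5,0,0.8],"delta_rot":[0,0,0]},{"slide":[-6,0,1.6],"delta_rot":[0,0,0]},{"slide":[-6.5,0,2.4],"delta_rot":[0,0,0]},{"slide":[-6.5,0,3],"delta_rot":[0,0,0]},{"slide":[-6.5,0,3],"delta_rot":[0,0,0]},{"slide":[-6.5,0,3],"delta_rot":[0,0,0]},{"slide":[-6.5,0,3],"delta_rot":[0,0,0]}]'
python3 g.py;python3 ov.py c2 8 .619 .022
```

```text
clock: 26.8
eef_pos: [0.6201, -0.0378, 0.172]
orientation: [[-0.001, 0.999, 0.045], [0.0, 0.045, -0.999], [-1.0, -0.001, -0.0]]
wrist_force: [-0.2, -0.3, -0.9]
grip_width: 0.59
t 26.8 TCP [ 0.6201 -0.0378  0.172 ] in hole frame mm x,y,z [ -1.5911 -50.9382  72.0181] F(hole) [-0.2315 -0.2984 -0.8573] w 0.589693995451063
rot err [[-0.0002 -0.0003  0.0011]] M [-0.0244  0.0045  0.0293]
```

View pics/c2_raw.png

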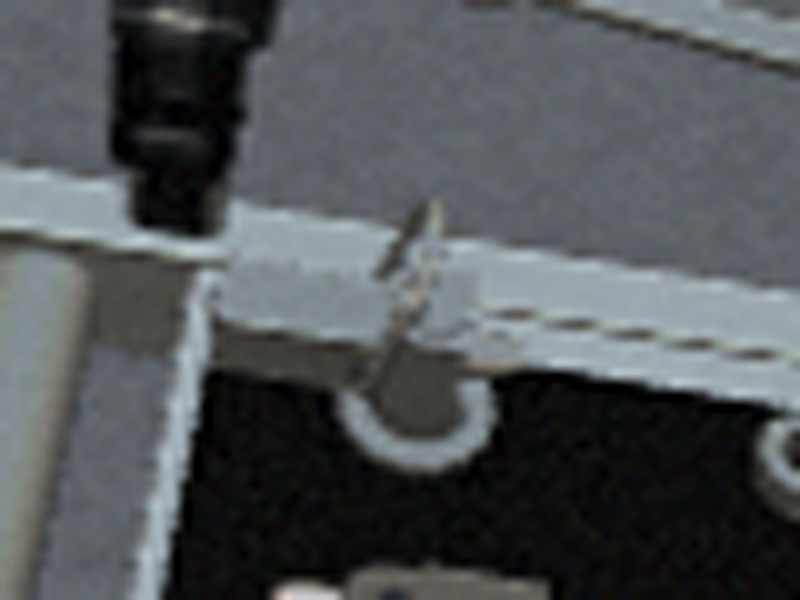

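```bash
cat > seat.py <<'E'
from h import *
import sys
n=sys.argv[1]; ths=[float(a) for a in sys.argv[2].split(',')]; gap=float(sys.argv[3])/1e3; cam_=sys.argv[4]
zo=float(sys.argv[5])/1e3 if len(sys.argv)>5 else 0
y=np.radians(2.6); d=np.array([-np.sin(y),np.cos(y),0]); ex=np.array([np.cos(y),np.sin(y),0]); ez=np.array([0,0,1.])
A=np.c_[d,-ex,ez]; O=np.array([.6194,.0132,.1+zo])-d*gap
o={'scene':(260,195),'top':(165,155)}[cam_]; im=eyes.snapshot(cam_)[:,:,::-1]; cv2.imwrite(f'pics/{n}_full.png',im); im=cv2.resize(im[o[1]:o[1]+60,o[0]:o[0]+80],None,fx=10,fy=10,interpolation=cv2.INTER_CUBIC)
cv2.imwrite(f'pics/{n}_raw.png',im)
def dr(q,col): cv2.polylines(im,[np.int32(np.round((proj(cam_,np.array(q)@A.T+O)-o+.5)*10))],False,col,1)
dr([(-.042,-.01,.01),(-.042,.01,.01),(0,.01,.01),(0,-.01,.01),(-.042,-.01,.01)],(0,0,255))
dr([(.018,.006,0),(.022,.006,0),(.032,.003,0),(.032,-.003,0),(.022,-.006,0),(.018,-.006,0)],(0,0,255))
def ringpts(th):
    R=17
    p=[(0,-R),(24,-R)]+[(24+R*np.cos(t),R*np.sin(t)) for t in np.linspace(-np.pi/2,np.pi/2,13)]+[(24,R),(0,R)]
    return np.array([(-5+a*np.cos(th),b,a*np.sin(th)) for a,b in p])/1e3
for t,c in zip(ths,((0,255,0),(255,0,255),(0,255,255))): dr(ringpts(t),c)
cv2.imwrite(f'pics/{n}.png',im)
E
python3 seat.py c3 1.33,1.1 0 scene
```

View pics/c3.png

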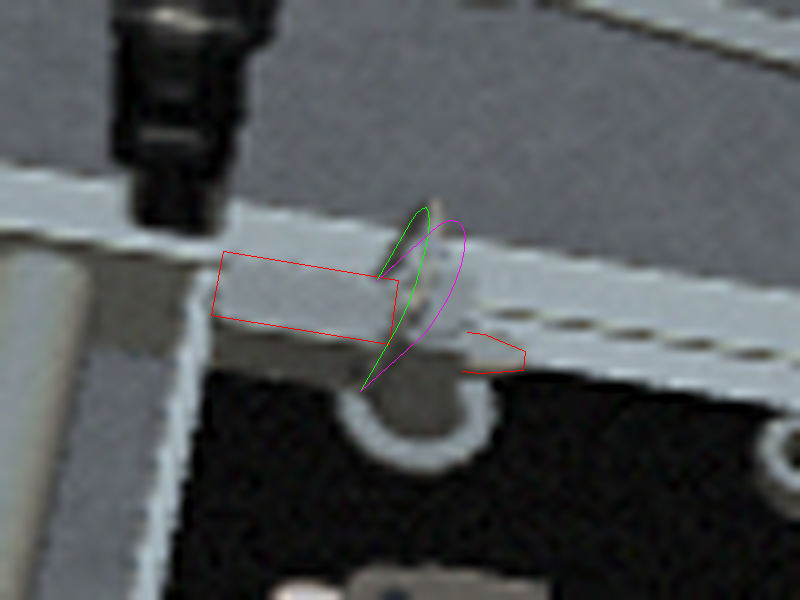

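The seated-pin model overlays the picture and the ring is at about 1.3. Shutting the fingers and moving to just behind the ring.

```bash
python3 -m jog '[{"slide":[0,0,0],"delta_rot":[0,0,0]},{"slide":[0,0,0],"delta_rot":[0,0,0]},{"slide":[0,0,0],"delta_rot":[0,0,0]},{"slide":[0,0,0],"delta_rot":[0,0,0]},{"slide":[0,0,0],"delta_rot":[0,0,0]},{"slide":[0.5,0,-0.7],"delta_rot":[0,0,0]},{"slide":[1,0.02,-1.4],"delta_rot":[0,0,0]},{"slide":[1.5,0.02,-2.1],"delta_rot":[0,0,0]},{"slide":[2,0.02,-2.8],"delta_rot":[0,0,0]},{"slide":[2.2,0.02,-3.0],"delta_rot":[0,0,0]}]' 1 40
python3 g.py;python3 seat.py d1 1.3,1.1 0 scene
```

```text
clock: 27.9
eef_pos: [0.6189, -0.007, 0.1498]
orientation: [[-0.001, 0.999, 0.046], [0.0, 0.046, -0.999], [-1.0, -0.001, -0.0]]
wrist_force: [-1.2, 0.1, -0.3]
grip_width: -0.001
t 27.9 TCP [ 0.6189 -0.007   0.1498] in hole frame mm x,y,z [ -1.4302 -20.1159  49.8439] F(hole) [-1.2084  0.1212 -0.3052] w -0.0012109359992350187
rot err [[ 0.0005 -0.0002  0.001 ]] M [ 0.0714 -0.0031  0.0275]
```

View pics/d1_raw.png

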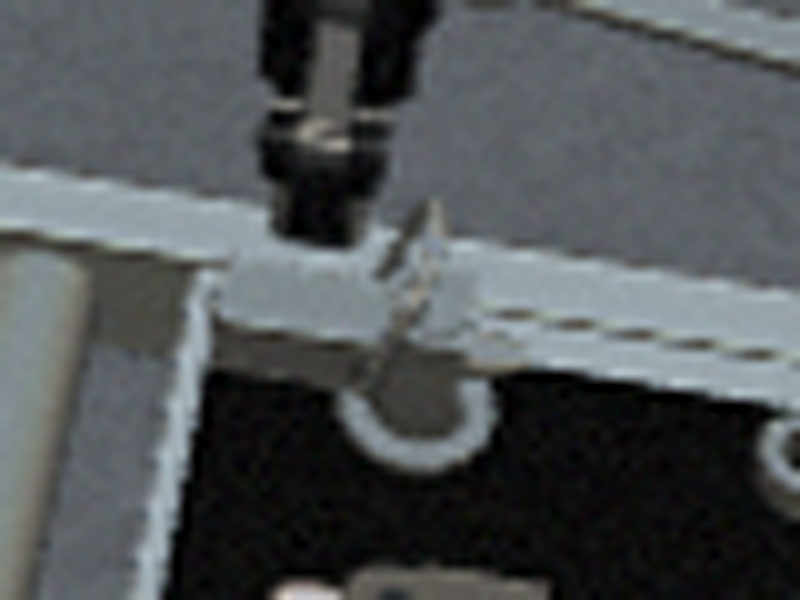

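```bash
python3 -m jog '[{"slide":[0,0,-0.6],"delta_rot":[0,0,0]},{"slide":[0.03,0,-1.2],"delta_rot":[0,0,0]},{"slide":[0.18,0,-1.6],"delta_rot":[0,0,0]},{"slide":[0.33,0,-2.0],"delta_rot":[0,0,0]},{"slide":[0.55,0,-2.35],"delta_rot":[0,0,0]},{"slide":[0.77,0,-2.7],"delta_rot":[0,0,0]},{"slide":[1.05,0,-3.0],"delta_rot":[0,0,0]},{"slide":[1.34,0,-3.3],"delta_rot":[0,0,0]},{"slide":[1.6,0,-3.53],"delta_rot":[0,0,0]},{"slide":[1.6,0,-3.6],"delta_rot":[0,0,0]}]'
python3 g.py;python3 seat.py d2 0.6,0.5 0 scene
```

```text
clock: 28.95
eef_pos: [0.6174, 0.0281, 0.1341]
orientation: [[-0.001, 0.999, 0.045], [-0.0, 0.045, -0.999], [-1.0, -0.001, 0.0]]
wrist_force: [1.0, -2.1, -0.5]
grip_width: 0.002
t 28.95 TCP [0.6174 0.0281 0.1341] in hole frame mm x,y,z [-1.3511 15.0183 34.1423] F(hole) [ 0.925  -2.0972 -0.4586] w 0.0023328390960037694
rot err [[-0.0002  0.      0.0007]] M [-0.3322 -0.0638 -0.0037]
```

View pics/d2_raw.png

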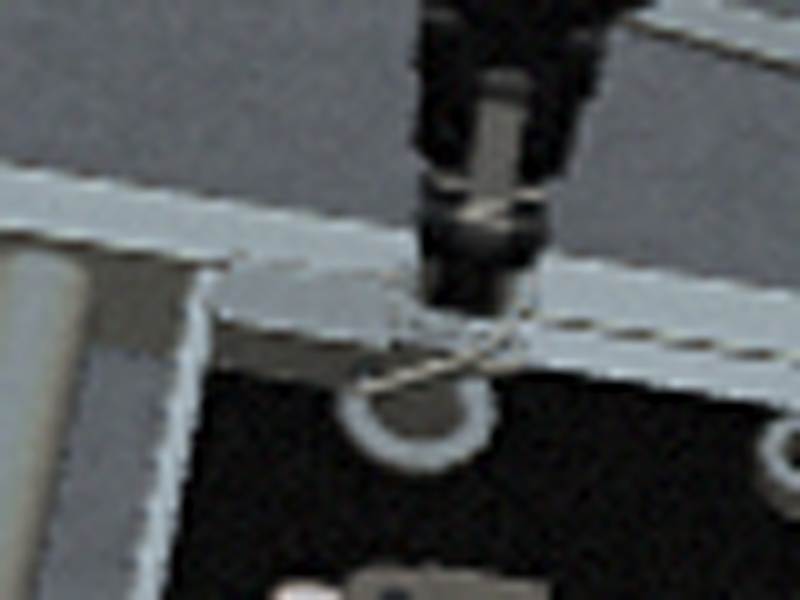

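The ring is at about 0.55 and leans over the stud. Lifting a little, passing over its end, and then pressing down.

```bash
python3 -m jog '[{"slide":[-0.4,0,0.2],"delta_rot":[0,0,0]},{"slide":[-0.9,0,0.2],"delta_rot":[0,0,0]},{"slide":[-0.9,0,-0.3],"delta_rot":[0,0,0]},{"slide":[-0.9,0,-0.9],"delta_rot":[0,0,0]},{"slide":[-0.9,0,-1.5],"delta_rot":[0,0,0]},{"slide":[-0.9,0,-2.1],"delta_rot":[0,0,0]},{"slide":[-0.6,0,-2.1],"delta_rot":[0,0,0]},{"slide":[-0.1,0,-2.1],"delta_rot":[0,0,0]},{"slide":[0.4,0,-2.1],"delta_rot":[0,0,0]},{"slide":[0.8,0,-2.1],"delta_rot":[0,0,0]}]'
python3 g.py;python3 seat.py d3 0.3,0.2 0 scene
```

```text
clock: 30.0
eef_pos: [0.6167, 0.0494, 0.1266]
orientation: [[0.001, 0.999, 0.046], [0.0, 0.046, -0.999], [-1.0, 0.001, -0.0]]
wrist_force: [0.6, 0.5, 1.1]
grip_width: -0.001
t 30.0 TCP [0.6167 0.0494 0.1266] in hole frame mm x,y,z [-1.0561 36.2399 26.621 ] F(hole) [0.576  0.4819 1.1195] w -0.0005733759140515027
rot err [[ 0.0002 -0.0002 -0.0006]] M [ 0.1911 -0.0045  0.026 ]
```

View pics/d3_raw.png

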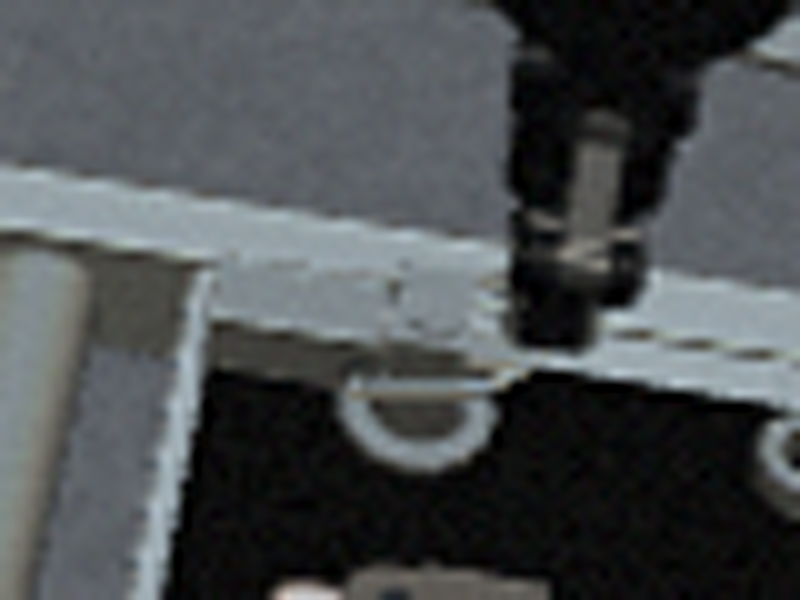

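```bash
python3 -m jog '[{"slide":[0.15,0,0],"delta_rot":[0,0,0]},{"slide":[0.3,0,0],"delta_rot":[0,0,0]},{"slide":[0.45,0,0],"delta_rot":[0,0,0]},{"slide":[0.6,0,0],"delta_rot":[0,0,0]},{"slide":[0.7,0,0],"delta_rot":[0,0,0]},{"slide":[0.8,0,0],"delta_rot":[0,0,0]},{"slide":[0.9,0,0],"delta_rot":[0,0,0]},{"slide":[1.0,0,0],"delta_rot":[0,0,0]},{"slide":[1.0,0,0],"delta_rot":[0,0,0]},{"slide":[1.0,0,0],"delta_rot":[0,0,0]}]'
python3 g.py;python3 seat.py d4 0,0.1 0 scene
```

```text
clock: 31.05
eef_pos: [0.6166, 0.0489, 0.1167]
orientation: [[-0.0, 0.999, 0.045], [-0.0, 0.045, -0.999], [-1.0, -0.0, 0.0]]
wrist_force: [-0.7, -0.3, 1.8]
grip_width: -0.001
t 31.05 TCP [0.6166 0.0489 0.1167] in hole frame mm x,y,z [-1.1678 35.7469 16.7139] F(hole) [-0.7208 -0.2263  1.8354] w -0.000652977496861894
rot err [[-0.0004  0.0001  0.    ]] M [ 0.0648 -0.0152  0.0514]
```

View pics/d4.png

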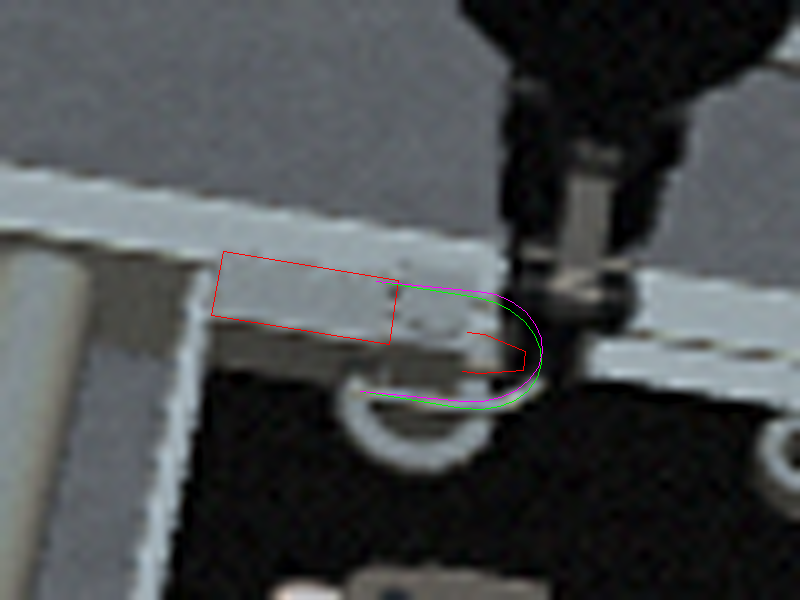

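```bash
python3 -m jog '[{"slide":[0.03,0,0],"delta_rot":[0,0,0]},{"slide":[0.06,0,0],"delta_rot":[0,0,0]},{"slide":[0.07,0,0],"delta_rot":[0,0,0]},{"slide":[0.07,0,0],"delta_rot":[0,0,0]},{"slide":[0.07,0,0],"delta_rot":[0,0,0]},{"slide":[0.07,0,0],"delta_rot":[0,0,0]},{"slide":[0.07,0,0],"delta_rot":[0,0,0]},{"slide":[0.07,0,0],"delta_rot":[0,0,0]},{"slide":[0.07,0,0],"delta_rot":[0,0,0]},{"slide":[0.07,0,0],"delta_rot":[0,0,0]}]'
python3 g.py
```

```text
clock: 32.1
eef_pos: [0.6166, 0.0489, 0.1161]
orientation: [[0.0, 0.999, 0.045], [0.0, 0.045, -0.999], [-1.0, 0.0, -0.0]]
wrist_force: [-0.7, 1.6, 4.6]
grip_width: -0.002
t 32.1 TCP [0.6166 0.0489 0.1161] in hole frame mm x,y,z [-1.1283 35.8316 16.0683] F(hole) [-0.5949  1.5825  4.6317] w -0.0020705791790287856
rot err [[-0.0003 -0.0001 -0.0002]] M [0.2002 0.0183 0.0361]
```

Force rose to 4.6 N at bar height 0.100, so the ring has hit its stop. Going straight up and then aside for a look.

```bash
python3 -m jog '[{"slide":[-0.5,0,0],"delta_rot":[0,0,0]},{"slide":[-2,0,0],"delta_rot":[0,0,0]},{"slide":[-5,0,0],"delta_rot":[0,0,0]},{"slide":[-8,0,0],"delta_rot":[0,0,0]},{"slide":[-11,0,2],"delta_rot":[0,0,0]},{"slide":[-13,0,6],"delta_rot":[0,0,0]},{"slide":[-14,0,10],"delta_rot":[0,0,0]},{"slide":[-14,0,14],"delta_rot":[0,0,0]},{"slide":[-14,0,17],"delta_rot":[0,0,0]},{"slide":[-14,0,18],"delta_rot":[0,0,0]}]'
python3 -m jog '[{"slide":[0,-0.5,1],"delta_rot":[0,0,0]},{"slide":[0,-2,3],"delta_rot":[0,0,0]},{"slide":[0,-4,6],"delta_rot":[0,0,0]},{"slide":[0,-6,9],"delta_rot":[0,0,0]},{"slide":[0,-8,12],"delta_rot":[0,0,0]},{"slide":[0,-10,15],"delta_rot":[0,0,0]},{"slide":[0,-12,17],"delta_rot":[0,0,0]},{"slide":[0,-12,18],"delta_rot":[0,0,0]},{"slide":[0,-12,18],"delta_rot":[0,0,0]},{"slide":[0,-12,18],"delta_rot":[0,0,0]}]'
python3 seat.py e1 0,0.1 0 scene;python3 seat.py e2 0,0.1 0 top
python3 - <<'E'
import cv2,numpy as np
a=[cv2.resize(cv2.imread(f'pics/{n}.png'),(400,300),interpolation=cv2.INTER_AREA) for n in('e1_raw','e1','e2_raw','e2')]
cv2.imwrite('pics/e.png',np.vstack([np.hstack(a[:2]),np.hstack(a[2:])]))
E
```

```text
clock: 33.1
eef_pos: [0.6243, -0.1337, 0.2568]
orientation: [[0.0, 0.999, 0.042], [-0.0, 0.042, -0.999], [-1.0, 0.0, 0.0]]
wrist_force: [0.3, -0.4, -0.5]
grip_width: 0.004
clock: 34.1
eef_pos: [0.5136, -0.3151, 0.2561]
orientation: [[0.0, 0.999, 0.046], [0.0, 0.046, -0.999], [-1.0, 0.0, -0.0]]
wrist_force: [-0.2, -0.8, -0.2]
grip_width: -0.0
```

View pics/e.png

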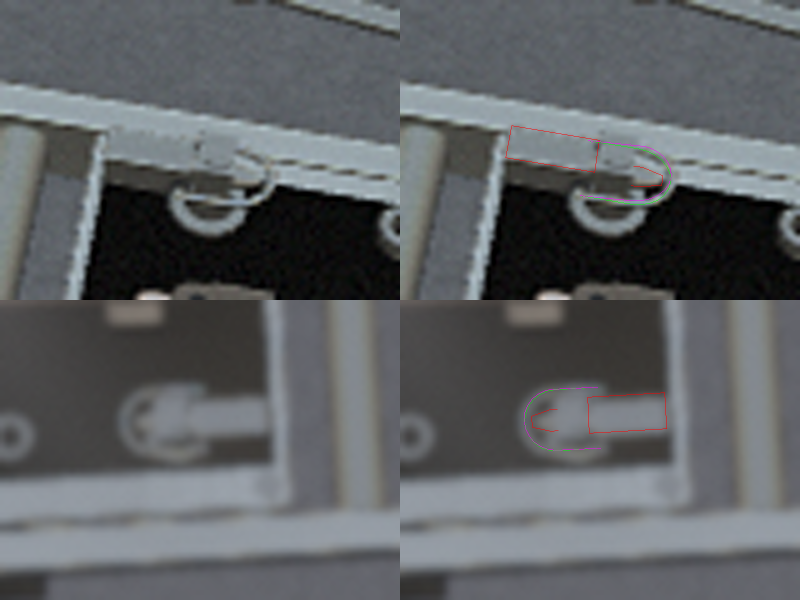

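View pics/e1_full.png

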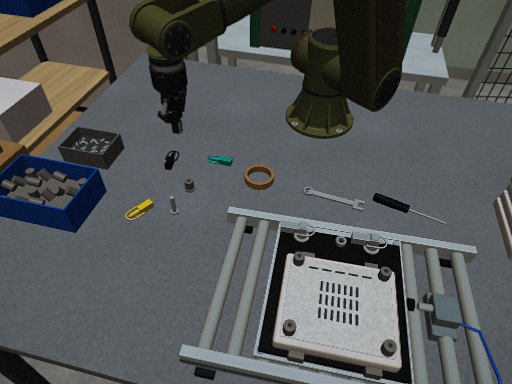

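Run:
```python
import cv2,numpy as np
im=cv2.imread('pics/e1_full.png')
a=im[215:250,280:320];b=im[222:257,350:390]
cv2.imwrite('pics/cmp.png',np.hstack([cv2.resize(q,None,fx=10,fy=10,interpolation=cv2.INTER_CUBIC) for q in(a,b)]))
e=cv2.imread('pics/e1.png')[180:480,180:580]; cv2.imwrite('pics/e1z.png',cv2.resize(e,None,fx=1.9,fy=1.9))
```

```text
(no output)
```

View pics/cmp.png

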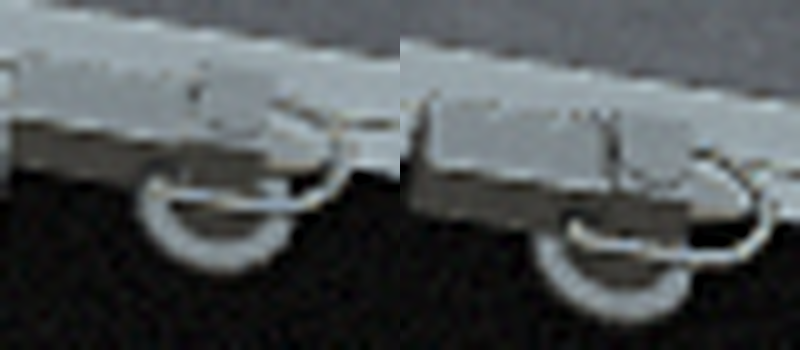

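View pics/e1z.png

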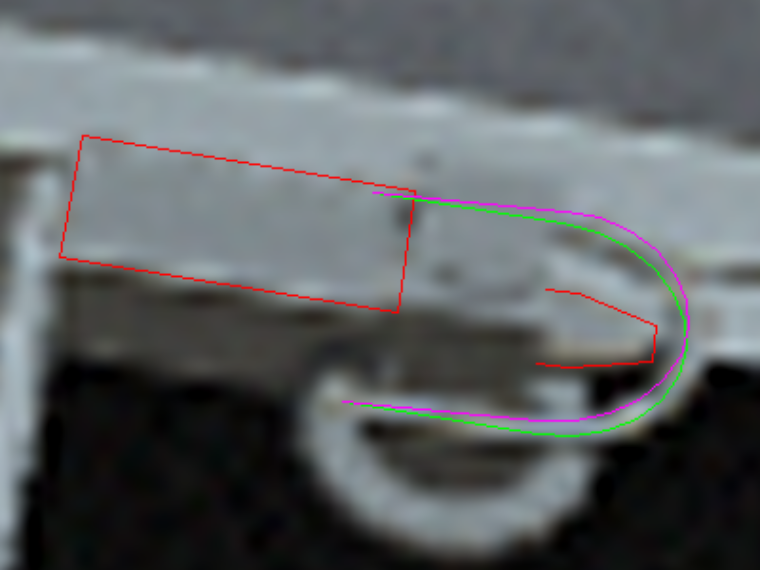

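```bash
python3 -c "
from bench import ticket
print(ticket.hand_in())"
```

```text
the job is handed in; nothing more can be done
None
```

The fixture plate is locked onto its carrier: the steel linchpin is fully home in the free stud and its ring lies level around the stud. I handed the job in at about 34 s; no verdict was reported.

- **Insertion:** I corrected small sideways and vertical contact forces of up to about 4 N along the way. The push settled at about 8 N, then rose at about 2 N/mm to 12.4 N, which I took as the shoulder meeting the flat. The carrier gave about 4 mm and sprang back to rest when I let go.
- **Ring:** Shut fingers pushed it over the stud and pressed its end down to hole height. The force rose to 4.6 N there, so it had reached its stop.
- **Last checks:** After release, the seated-pin model overlaid both camera pictures to about 1 px. The ring matched its shut position and looked like the finished left stud to within about 0.05 rad. I could not measure the shoulder gap directly in the pictures, so "fully home" rests on the force rise and that overlay.
- **Surroundings:** In the last scene picture the other items look to be where they started, by eye, and the gripper was well clear of everything. No check failed.

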